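# Sort three effect pedals back into their colour-coded job trays

### The job

The three small effect pedals on the repair bench are each in the wrong job tray: move each one into the tray of its own colour, lying flat on the tray floor, lengthwise inside the rim. Only one pedal fits a tray, so park one in the empty grey tray on the way; at the end the grey tray is empty again. Set the pedals down rather than dropping them, do not knock them together, and leave the battery, tin and terminal block that lie between the trays where they are.

Things in the scene. Friction and masses are not known exactly. Their poses are not given: they have to be found in the camera images.
- pedal_red: red mini effect pedal, a metal box 93 mm long (its x), 44 mm wide (its y) and 34 mm tall, about 0.2 kg, with one large black knob (29 mm across) on the top near its +x end and a steel foot switch near its -x end (both rise to 46 mm at most). Origin: centre of its underside; z up. The middle of both long sides is flat and free to grip across the 44 mm.
- pedal_yellow: yellow mini effect pedal, a metal box 93 mm long (its x), 44 mm wide (its y) and 34 mm tall, about 0.2 kg, with two black knobs side by side on the top near its +x end and a steel foot switch near its -x end (both rise to 46 mm at most). Origin: centre of its underside; z up. The middle of both long sides is flat and free to grip across the 44 mm.
- pedal_blue: blue mini effect pedal, a metal box 93 mm long (its x), 44 mm wide (its y) and 34 mm tall, about 0.2 kg, with three small white knobs in a triangle on the top near its +x end and a steel foot switch near its -x end (both rise to 46 mm at most). Origin: centre of its underside; z up. The middle of both long sides is flat and free to grip across the 44 mm.
- tray_red: fixed job tray: black floor 60 mm wide (its y) by 109 mm long (its x), 3 mm above the bench, with a rim 5 mm wide all round whose top is 8 mm above the bench, red rim and a red tab (the tab is flat, 22 mm long, at its -x end). Origin: on the bench under the centre of the tray floor; z up. It holds one pedal laid lengthwise, with 8 mm to spare on every side; either end of the pedal may point to the tab.
- tray_yellow: fixed job tray: black floor 60 mm wide (its y) by 109 mm long (its x), 3 mm above the bench, with a rim 5 mm wide all round whose top is 8 mm above the bench, yellow rim and a yellow tab (the tab is flat, 22 mm long, at its -x end). Origin: on the bench under the centre of the tray floor; z up. It holds one pedal laid lengthwise, with 8 mm to spare on every side; either end of the pedal may point to the tab.
- tray_blue: fixed job tray: black floor 60 mm wide (its y) by 109 mm long (its x), 3 mm above the bench, with a rim 5 mm wide all round whose top is 8 mm above the bench, blue rim and a blue tab (the tab is flat, 22 mm long, at its -x end). Origin: on the bench under the centre of the tray floor; z up. It holds one pedal laid lengthwise, with 8 mm to spare on every side; either end of the pedal may point to the tab.
- tray_grey: fixed job tray: black floor 60 mm wide (its y) by 109 mm long (its x), 3 mm above the bench, with a rim 5 mm wide all round whose top is 8 mm above the bench, bare grey metal rim and tab; it is the empty one at the start (the tab is flat, 22 mm long, at its -x end). Origin: on the bench under the centre of the tray floor; z up. It holds one pedal laid lengthwise, with 8 mm to spare on every side; either end of the pedal may point to the tab.
- battery: bystander: loose block battery, black with a copper-coloured band, 48 x 26 x 18 mm, lying on the bench between the trays; long side along its x. Origin: centre of its underside. Not to be disturbed.
- tin: bystander: loose small round open steel tin of brass beads, 36 mm across, 16 mm tall, standing on the bench between the trays. Origin: centre of its underside. Not to be disturbed.
- socket: bystander: loose green terminal block, 34 x 24 x 15 mm, lying on the bench between the trays; long side along its x. Origin: centre of its underside. Not to be disturbed.
There are look-alikes about, which are no part of the job. There is more than one size of the pedal_red; the one meant has the size given above.

How it is judged:
On the way:
1. one of the pedals has been set down in the grey tray and let go (((horizontal distance between pedal_red and tray_grey below 0.014 m and z of pedal_red in the frame of tray_grey below 0.006 m and angle between pedal_red's own z axis and vertical below 0.08 rad and angle between the x axis of pedal_red and the x axis of tray_grey, either way round below 0.35 rad and contact force between pedal_red and the fingers below 0.1 N) or (horizontal distance between pedal_yellow and tray_grey below 0.014 m and z of pedal_yellow in the frame of tray_grey below 0.006 m and angle between pedal_yellow's own z axis and vertical below 0.08 rad and angle between the x axis of pedal_yellow and the x axis of tray_grey, either way round below 0.35 rad and contact force between pedal_yellow and the fingers below 0.1 N) or (horizontal distance between pedal_blue and tray_grey below 0.014 m and z of pedal_blue in the frame of tray_grey below 0.006 m and angle between pedal_blue's own z axis and vertical below 0.08 rad and angle between the x axis of pedal_blue and the x axis of tray_grey, either way round below 0.35 rad and contact force between pedal_blue and the fingers below 0.1 N))), for 0.2 s.
At the end, for the whole second after the job is handed in: Each pedal lies in the tray of its own colour: centre within 14 mm of the tray's centre, flat on the floor (underside within 3 mm of it, tilt under 0.08 rad), long axis within 0.35 rad of the tray's either way round, released and at rest (horizontal distance between pedal_red and tray_red below 0.014 m and z of pedal_red in the frame of tray_red below 0.006 m and angle between each of pedal_red, pedal_yellow, pedal_blue's own z axis and vertical below 0.08 rad and angle between the x axis of pedal_red and the x axis of tray_red, either way round below 0.35 rad and contact force between each of pedal_red, pedal_yellow, pedal_blue and the fingers below 0.1 N and linear speed of each of pedal_red, pedal_yellow, pedal_blue below 0.02 m/s and angular speed of each of pedal_red, pedal_yellow, pedal_blue below 0.1 rad/s and horizontal distance between pedal_yellow and tray_yellow below 0.014 m and z of pedal_yellow in the frame of tray_yellow below 0.006 m and angle between the x axis of pedal_yellow and the x axis of tray_yellow, either way round below 0.35 rad and horizontal distance between pedal_blue and tray_blue below 0.014 m and z of pedal_blue in the frame of tray_blue below 0.006 m and angle between the x axis of pedal_blue and the x axis of tray_blue, either way round below 0.35 rad); the robot touches nothing.
It fails at once if a pedal is dropped: it falls free, touching nothing, faster than 0.6 m/s ((linear speed of pedal_red above 0.6 m/s and contact force between pedal_red and anything else below 0.01 N) or (linear speed of pedal_yellow above 0.6 m/s and contact force between pedal_yellow and anything else below 0.01 N) or (linear speed of pedal_blue above 0.6 m/s and contact force between pedal_blue and anything else below 0.01 N)).
It fails at once if two pedals are knocked together (over 3 N between them) (contact force between pedal_red and pedal_yellow above 3 N or contact force between any of pedal_yellow, pedal_red and pedal_blue above 3 N).
It fails at once if the battery, the tin or the terminal block is pushed more than 20 mm from its place (distance of any of battery, tin, socket from where it was at the start of the episode above 0.02 m).
It also fails if it takes over 106 s, if anything falls off the work surface, if the arm or the gripper's body presses on something with over 40 N, if the wrist force passes 120 N, or if a joint passes its speed limit or range.

### The arm

A 6-joint arm with a two-finger parallel gripper is mounted at the origin on the work surface. World frame = base frame: x ahead of the robot, y to its left, z up, the work surface at z = 0. Lengths are in m, angles in rad, forces in N, time in s.
With the tool pointing down it reaches from about 0.35 to 0.85 m from the base axis. Payload 8.1 kg.
Tool frame: the origin (TCP) lies between the finger pads; the fingertips stand 14 mm ahead of it and the grasp point (between the pads) lies 5 mm behind it; z points along the fingers, y is the direction in which the jaws open and shut (so a half turn about z gives the same grasp; the last joint's range is limited). The gripper opens to 93 mm and grips with 3 to 60 N. Pads are 15 mm wide; open, the fingers measure 128 mm over their backs; the gripper's body (75 mm by 188 mm) begins 65 mm behind the grasp point.
Start: joints at [1.074, 0.13, 1.488, -0, 1.523, -0.085], TCP at [0.24, 0.55, 0.233] pointing down, gripper open.
Joint ranges: [-2.96, 2.96], [-0.89, 2.26], [0.02, 2.5], [-1.34, 4.48], [0, 2.73], [-2.66, 2.66]. Speed limits (rad/s): [2.39, 2.39, 2.79, 3.14, 3.14, 3.14].

### API

Orientations are given as a rotation vector (axis times angle).
In Python, from plant import robot gives the robot as it stands.
- The arm moves only by the tool step_arm, never from a script. Its argument "targets" is a list of rows, each an object of numbers: "tx", "ty", "tz": the shift along the tool's x, y, z in mm; "ax", "ay", "az": the turn, a rotation vector about the tool's x, y, z in rad; "grip": the closure in counts, from 0 (fully open) to 255 (shut). In form: [{"tx": .., "ty": .., "tz": .., "ax": .., "ay": .., "az": .., "grip": ..}, ...]. A call has 1 to 20 rows; each row shifts and turns the commanded pose from where the row before left it, along the tool's axes as they then stand; what a row does not reach is not made up. A row lasts 1/10 s, in which the tool goes at most 50 mm and 8.59 degrees, less where a joint would pass 70% of its speed; a pose out of reach is approached as far as the arm can. A call with a gripper value outside its range is refused whole. The fingers move at their own pace and stop on an object; "squeeze" is the grip in N (left out, the last holds). Time passes only in rows, so rows that do not move let the fingers close. It gives the time, the measured TCP pose, the force and the opening at its end, in the units of the state.
- robot.read_state(): the state, without advancing time (a new reading comes with each control period).
- robot.read_camera(name): name is "scene" or "side" or "wrist"; returns a dict with "frame" (420x560x3 uint8, blue, green, red), "fx", "fy", "cx", "cy" (pixels), "R" (3x3) and "t" (3): a world point X has camera coordinates R X + t. Camera axes: x right, y down, z forward; pixel columns grow to the right and rows downward; lengths in m; the calibration is good to about 2 mm. A picture is of the moment at which its call begins. There is no depth.
- robot.close_job(): hands the job in, once; it reports no verdict.
The state is a dict: "t": time; "q": joint angles; "dq": joint speeds; "joint_torque": joint torques, N m; "tool_pos": TCP position; "orientation": TCP orientation; "force": force on the tool from outside, world axes, zero at the start; "wrist_torque": the same for the moment, N m; "opening": finger opening in m.
Only numpy, scipy, OpenCV 4.12 (cv2) and the standard library are available. Lean on these libraries where they do the work, as an engineer would, in place of code of your own. Each camera call takes 0.05 s, during which the arm holds its last target.

## Working session

There is one attempt and no reset: what is moved stays moved. The work goes in short steps, Python scripts to look and compute and a tool call to move; the robot and the scene stay as the last step left them, time stands still between calls to the robot, and variables do not carry over. Pictures are saved under pics/ and viewed, and the job is handed in when it is done.

Besides the shell and the picture viewer there is one more tool, called after "Request:" as name(argument=value, ...), one argument or row to a line, values as JSON. step_arm: Moves the arm, as the interface text tells. Its arguments: {"type":"object","properties":{"targets":{"type":"array"},"squeeze":{"type":"number"}},"required":["targets"]}

```bash
mkdir -p pics; ls
python3 - <<'E'
from plant import robot
import cv2
s=robot.read_state();print(s)
for n in ["scene","side","wrist"]:
    c=robot.read_camera(n);cv2.imwrite(f"pics/{n}0.png",c["frame"]);print(n,c["fx"],c["cx"],c["cy"],c["R"],c["t"])
E
```

```text
pics
{'t': 0.0, 'q': array([ 1.07358102e+00,  1.31111224e-01,  1.48925589e+00,  8.77522483e-06,
        1.52301013e+00, -8.53920511e-02]), 'dq': array([-0.00086597,  0.00161011,  0.00015413, -0.00045624,  0.00068165,
        0.00046337]), 'joint_torque': array([ 1.63900117e-03, -5.59848332e+01, -4.91760921e+01,  7.70837255e-02,
        3.49544815e-02, -1.97105064e-04]), 'tool_pos': array([0.23988443, 0.54937542, 0.2316301 ]), 'orientation': array([-6.42222728e-01, -3.07471533e+00,  2.68072933e-03]), 'force': array([-0.10212983, -0.26690741, -0.24665971]), 'wrist_torque': array([-0.03998683, -0.02121464,  0.00073241]), 'opening': 0.09324419612538408}
scene 463.2246565183306 276.46146583656605 215.81921596401932 [[-0.87750506  0.47934504 -0.01460132]
 [ 0.31008244  0.543895   -0.77976093]
 [-0.36583295 -0.68877177 -0.6259071 ]] [ 0.42614276 -0.08317967  1.24693005]
side 475.90029307789655 278.3807663286144 212.18869743659624 [[ 0.83837043 -0.54507237 -0.00557953]
 [-0.42797516 -0.65185608 -0.62603586]
 [ 0.3375978   0.52723786 -0.7797743 ]] [-0.41801431  0.1743876   1.02288085]
wrist 359.96380675747463 273.10004974357395 204.9987018292801 [[ 0.40097147  0.9160889  -0.00173553]
 [ 0.87742782 -0.38350359  0.28817602]
 [ 0.26332927 -0.11707317 -0.95757588]] [-0.60017612 -0.03329402  0.3910377 ]
```

View pics/scene0.png

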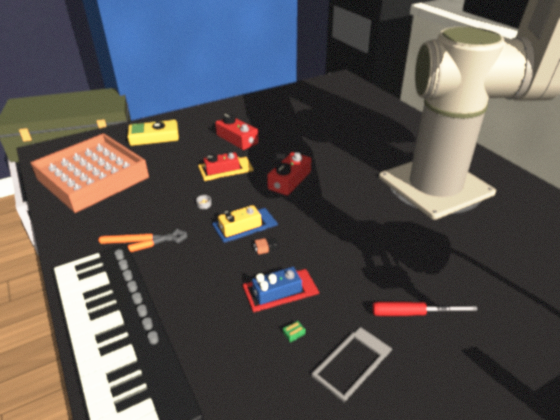

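View pics/side0.png

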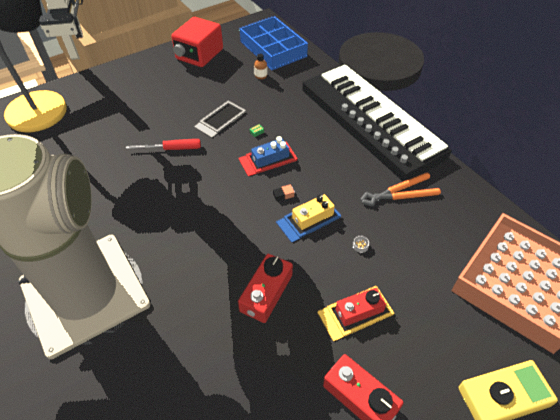

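View pics/wrist0.png

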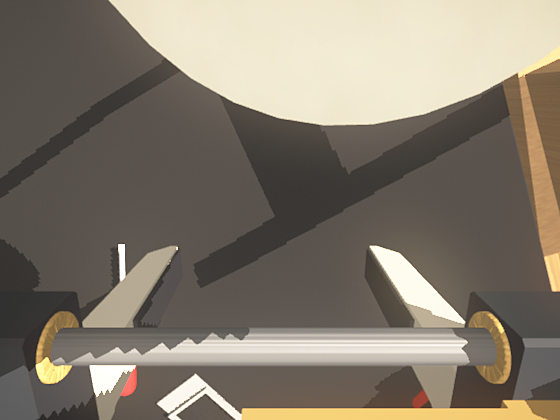

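```bash
cat > h.py <<'E'
import cv2,numpy as np
def crop(img,u0,v0,w,h,k,out):
    c=cv2.resize(img[v0:v0+h,u0:u0+w],None,fx=k,fy=k,interpolation=cv2.INTER_CUBIC)
    for u in range((u0//10+1)*10,u0+w,10):
        cv2.putText(c,str(u),((u-u0)*k,10),0,.35,(255,255,255),1); cv2.line(c,((u-u0)*k,12),((u-u0)*k,18),(255,255,255),1)
    for v in range((v0//10+1)*10,v0+h,10):
        cv2.putText(c,str(v),(0,(v-v0)*k),0,.35,(255,255,255),1)
    cv2.imwrite(out,c)
def ray(c,uv,z):
    R=np.array(c["R"]);t=np.array(c["t"]).ravel()
    o=-R.T@t; d=R.T@np.array([(uv[0]-c["cx"])/c["fx"],(uv[1]-c["cy"])/c["fy"],1.])
    return o+d*(z-o[2])/d[2]
def proj(c,X):
    p=np.array(c["R"])@np.array(X)+np.array(c["t"]).ravel()
    return np.array([c["fx"]*p[0]/p[2]+c["cx"],c["fy"]*p[1]/p[2]+c["cy"]])
E
python3 - <<'E'
import cv2
from h import *
a=cv2.imread("pics/scene0.png");b=cv2.imread("pics/side0.png")
crop(a,190,110,130,100,6,"pics/a1.png")
crop(a,190,195,130,100,6,"pics/a2.png")
crop(a,235,255,165,150,4,"pics/a3.png")
crop(b,230,240,175,180,3,"pics/b1.png")
crop(b,190,90,160,150,4,"pics/b2.png")
E
```

```text
(no output)
```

View pics/a1.png

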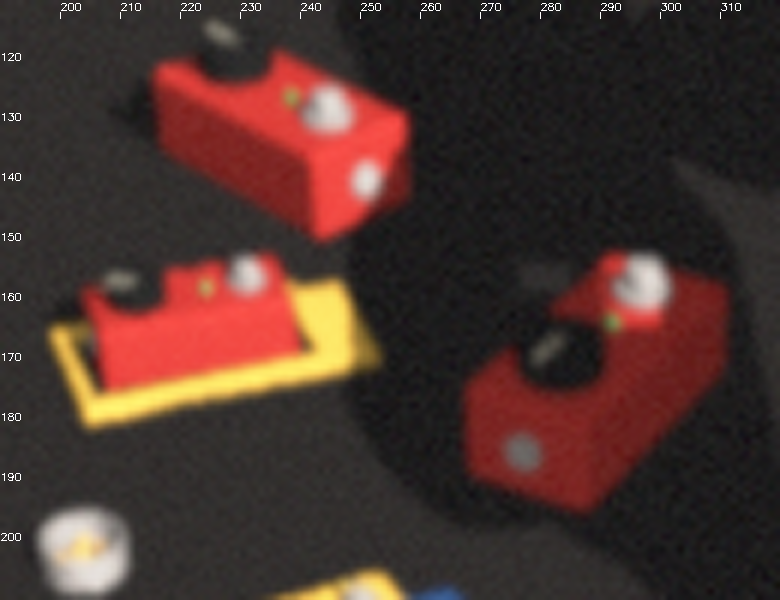

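View pics/b1.png

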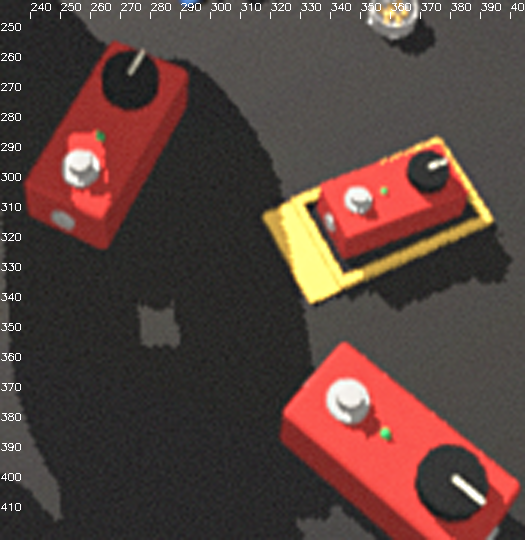

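View pics/b2.png

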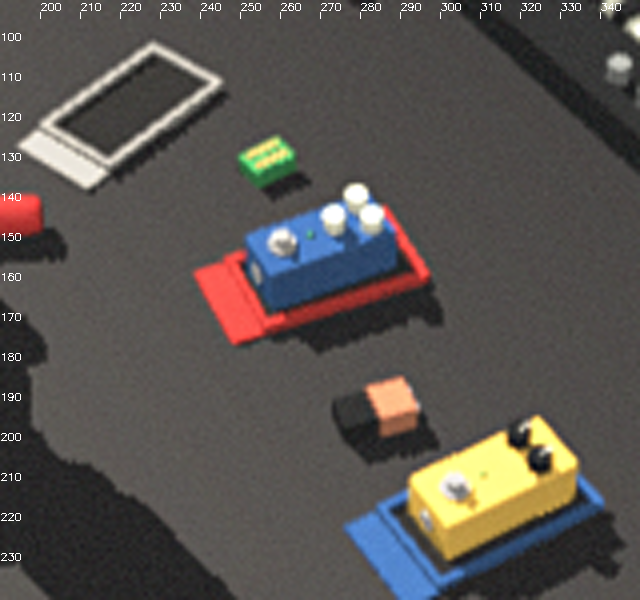

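View pics/a3.png

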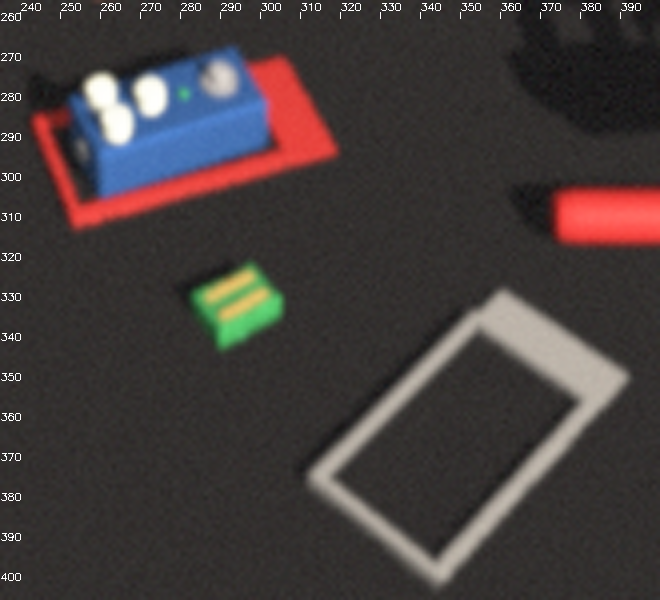

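View pics/a2.png

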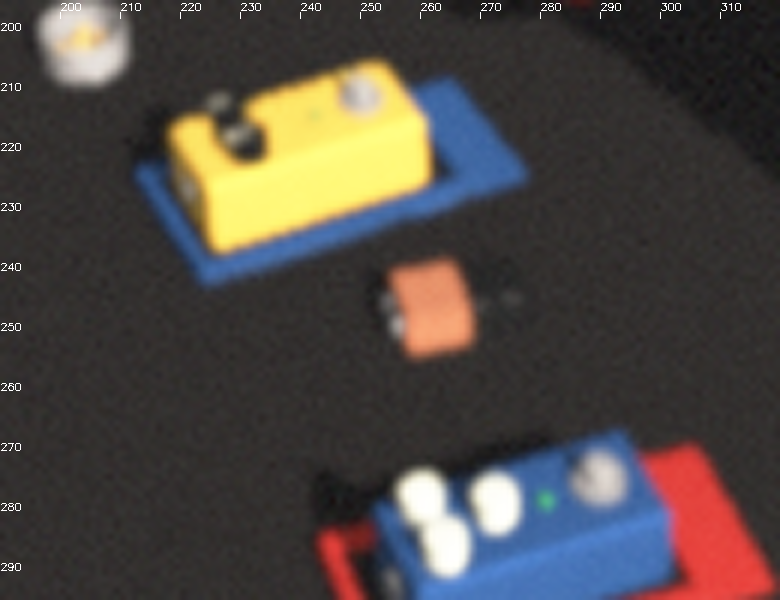

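```bash
cat > m.py <<'E'
import cv2,numpy as np,pickle
from h import *
from plant import robot
cs={}
for n in ["scene","side"]:
    c=robot.read_camera(n); cs[n]=c
    print(n,"cam",-np.array(c["R"]).T@np.array(c["t"]).ravel())
pickle.dump(cs,open("cs.pkl","wb"))
def rep(name,P):
    r=cv2.minAreaRect(np.array(P,np.float32)[:,:2]*1000)
    b=cv2.boxPoints(r);e=[b[1]-b[0],b[2]-b[1]];L=max(e,key=np.linalg.norm)
    print(name,"ctr",np.round(r[0],1),"size",np.round(sorted(r[1]),1),"ang",round(np.degrees(np.arctan2(L[1],L[0]))%180,1))
T=dict(
 side=dict(red=[(336,301),(377.3,288.3),(385,302.3),(343.3,316)],blue=[(251.5,149.2),(286,139),(289.2,150),(255.7,159.2)],yellow=[(292.5,210.5),(325,193.7),(334.5,205.5),(301.7,221.7)]),
 scene=dict(blue=[(252.5,278),(294.5,266.5),(302,279),(259,292.5)],yellow=[(218,216.3),(254,205.3),(261.7,215),(224,226.7)]))
for v in T:
  for n,p in T[v].items(): rep(v+" pedal "+n,[ray(cs[v],q,.037) for q in p])
boxes=dict(scene=dict(red=(235,260,325,320),yellow=(190,150,260,185),blue=(205,200,282,245),grey=(300,320,400,410)),
 side=dict(red=(230,130,305,180),yellow=(310,280,400,345),blue=(270,190,350,245),grey=(185,90,250,143)))
for v in boxes:
  hsv=cv2.cvtColor(cs[v]["frame"],cv2.COLOR_BGR2HSV);H,S,V=[hsv[...,i].astype(int) for i in range(3)]
  for n,(u0,v0,u1,v1) in boxes[v].items():
    m={"red":((H<8)|(H>172))&(S>130)&(V>70),"yellow":(H>18)&(H<32)&(S>110)&(V>90),"blue":(H>100)&(H<120)&(S>110)&(V>60),"grey":(S<60)&(V>110)&(H>=0)}[n]
    k=np.zeros(m.shape,np.uint8);k[v0:v1,u0:u1]=m[v0:v1,u0:u1]*255
    nn,l,st,_=cv2.connectedComponentsWithStats(k);i=1+st[1:,4].argmax();
    k=(l==i)
    pts=np.argwhere(k)[:,::-1]
    rep(v+" tray "+n,[ray(cs[v],q,.008) for q in pts])
E
python3 m.py
```

```text
scene cam [0.85590308 0.69982181 0.72182436]
side cam [ 0.07976208 -0.65347394  0.90445677]
side pedal red ctr [ 467.7 -353.5] size [35.4 92.5] ang 166.0
side pedal blue ctr [555.2 121.5] size [ 42.1 100.4] ang 168.1
side pedal yellow ctr [ 532.6 -100.7] size [42.1 94.7] ang 178.7
scene pedal blue ctr [551.6 126.2] size [41.6 92.5] ang 171.5
scene pedal yellow ctr [531.1 -97.6] size [42.9 95.3] ang 177.2
scene tray red ctr [546.5 128.8] size [ 82.3 145.1] ang 170.0
scene tray yellow ctr [ 460.  -347.3] size [ 92.9 146.2] ang 170.0
scene tray blue ctr [519.9 -95.9] size [ 80.3 144.9] ang 175.7
scene tray grey ctr [518.3 340.3] size [ 73.9 140.9] ang 17.4
side tray red ctr [544.5 122.6] size [ 80.1 146. ] ang 171.3
side tray yellow ctr [ 456.7 -356.6] size [ 75.5 145.9] ang 170.0
side tray blue ctr [ 517.3 -102.5] size [ 74.4 143.9] ang 179.1
side tray grey ctr [516.4 339.4] size [ 78.1 149.9] ang 18.9
```

```bash
cat >> h.py <<'E'
def go(x,y,z,yaw_deg=None):
    """yaw = world direction (deg) of tool x wanted (mod 180)"""
    from plant import robot
    from scipy.spatial.transform import Rotation as Ro
    s=robot.read_state();M=Ro.from_rotvec(s["orientation"]).as_matrix()
    d=M.T@(np.array([x,y,z])-s["tool_pos"])*1000
    yaw=np.degrees(np.arctan2(M[1,0],M[0,0]))
    print("t",round(s["t"],1),"pos",s["tool_pos"].round(4),"yaw",yaw.round(2),"tilt",np.degrees(np.arccos(-M[2,2])).round(2),"open",round(s["opening"],4),"F",s["force"].round(1),"q6",s["q"].round(2))
    print(" tool shift mm",d.round(1))
    if yaw_deg is not None:
        e=(yaw_deg-yaw+90)%180-90
        print(" az for yaw:",np.radians(-e).round(3))
E
python3 - <<'E'
from h import *
import pickle
cs=pickle.load(open("cs.pkl","rb"))
for n,a,b in [("socket",(293,330),(256.5,130)),("tin",(204,201),(361,243)),("batt",(263,246),(285,193))]:
    print(n,ray(cs["scene"],a,.015),ray(cs["side"],b,.015))
from plant import robot
from scipy.spatial.transform import Rotation as Ro
w=robot.read_camera("wrist");s=robot.read_state();M=Ro.from_rotvec(s["orientation"]).as_matrix()
R=np.array(w["R"]);o=-R.T@np.array(w["t"]).ravel()
print("cam in tool",M.T@(o-s["tool_pos"]),"fwd",M.T@R[2],"right",M.T@R[0])
go(.553,.124,.25,170.5)
E
```

```text
socket [0.57897816 0.2356534  0.015     ] [0.57385602 0.22733877 0.015     ]
tin [ 0.5743359  -0.22244339  0.015     ] [ 0.57300799 -0.23065566  0.015     ]
batt [0.5213185  0.00242695 0.015     ] [ 0.51177242 -0.00997572  0.015     ]
cam in tool [ 0.08030759  0.00111264 -0.15116188] fwd [-2.88279115e-01 -5.26654642e-04  9.57546278e-01] right [-7.73686402e-04  9.99999650e-01  3.17077966e-04]
t 0.3 pos [0.2401 0.5497 0.2323] yaw 156.41 tilt 0.04 open 0.093 F [ 0.2  0.  -0. ] q6 [ 1.07  0.13  1.49 -0.    1.52 -0.09]
 tool shift mm [-457.2 -264.8  -17.6]
 az for yaw: -0.246
```

Request:
step_arm(
  targets=[
    {"tx": -30,"ty": -17,"tz": -2},
    {"tx": -30,"ty": -17,"tz": -2},
    {"tx": -30,"ty": -17,"tz": -2},
    {"tx": -30,"ty": -17,"tz": -2},
    {"tx": -30,"ty": -17,"tz": -2},
    {"tx": -30,"ty": -17,"tz": -2},
    {"tx": -30,"ty": -17,"tz": -2},
    {"tx": -30,"ty": -17,"tz": -2},
    {"tx": -30,"ty": -17,"tz": -2},
    {"tx": -30,"ty": -17},
    {"tx": -30,"ty": -17},
    {"tx": -30,"ty": -17},
    {"tx": -30,"ty": -17},
    {"tx": -30,"ty": -17},
    {"tx": -30,"ty": -17},
    {"az": -0.125},
    {"az": -0.12},
    {},
  ],
  squeeze=25,
)

```text
schema error: expected keys tx, ty, tz, ax, ay, az, grip
```

```bash
cat > w.py <<'E'
import sys,cv2,pickle
from h import *
from plant import robot
c=robot.read_camera("wrist");cv2.imwrite(f"pics/{sys.argv[1]}.png",c["frame"]);pickle.dump(c,open(f"{sys.argv[1]}.pkl","wb"))
E
python3 w.py w1; python3 -c "
from h import *
go(.553,.124,.25,170.5)"
```

```text
t 0.3 pos [0.2401 0.5498 0.2324] yaw 156.41 tilt 0.02 open 0.0929 F [ 1.1  0.6 -0.5] q6 [ 1.07  0.13  1.49 -0.    1.52 -0.09]
 tool shift mm [-457.2 -264.9  -17.5]
 az for yaw: -0.246
```

View pics/w1.png

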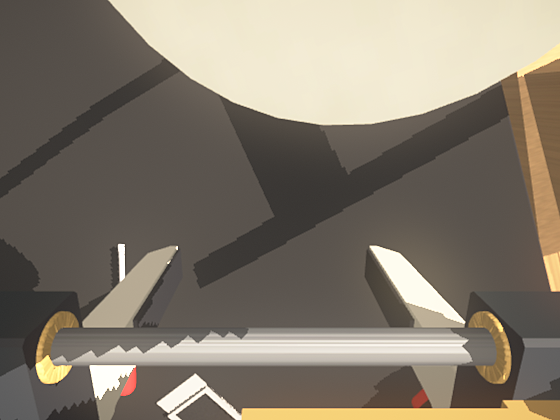

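Request:
step_arm(
  targets=[
    {"tx": -30,"ty": -17,"tz": -2,"ax": 0,"ay": 0,"az": 0,"grip": 0},
    {"tx": -30,"ty": -17,"tz": -2,"ax": 0,"ay": 0,"az": 0,"grip": 0},
    {"tx": -30,"ty": -17,"tz": -2,"ax": 0,"ay": 0,"az": 0,"grip": 0},
    {"tx": -30,"ty": -17,"tz": -2,"ax": 0,"ay": 0,"az": 0,"grip": 0},
    {"tx": -30,"ty": -17,"tz": -2,"ax": 0,"ay": 0,"az": 0,"grip": 0},
    {"tx": -30,"ty": -17,"tz": -2,"ax": 0,"ay": 0,"az": 0,"grip": 0},
    {"tx": -30,"ty": -17,"tz": -2,"ax": 0,"ay": 0,"az": 0,"grip": 0},
    {"tx": -30,"ty": -17,"tz": -2,"ax": 0,"ay": 0,"az": 0,"grip": 0},
    {"tx": -30,"ty": -17,"tz": -2,"ax": 0,"ay": 0,"az": 0,"grip": 0},
    {"tx": -30,"ty": -17,"tz": 0,"ax": 0,"ay": 0,"az": 0,"grip": 0},
    {"tx": -30,"ty": -17,"tz": 0,"ax": 0,"ay": 0,"az": 0,"grip": 0},
    {"tx": -30,"ty": -17,"tz": 0,"ax": 0,"ay": 0,"az": 0,"grip": 0},
    {"tx": -30,"ty": -17,"tz": 0,"ax": 0,"ay": 0,"az": 0,"grip": 0},
    {"tx": -30,"ty": -17,"tz": 0,"ax": 0,"ay": 0,"az": 0,"grip": 0},
    {"tx": -30,"ty": -17,"tz": 0,"ax": 0,"ay": 0,"az": 0,"grip": 0},
    {"tx": 0,"ty": 0,"tz": 0,"ax": 0,"ay": 0,"az": -0.125,"grip": 0},
    {"tx": 0,"ty": 0,"tz": 0,"ax": 0,"ay": 0,"az": -0.12,"grip": 0},
    {"tx": 0,"ty": 0,"tz": 0,"ax": 0,"ay": 0,"az": 0,"grip": 0},
  ],
  squeeze=25,
)

```text
t: 2.15
tool_pos: [0.5506, 0.1357, 0.2505]
orientation: [-0.26, -3.131, 0.0]
force: [0.6, -0.1, -0.5]
opening: 0.0932
```

```bash
python3 w.py w2; python3 -c "
from h import *
go(.553,.124,.25,170.5)"
```

```text
t 2.2 pos [0.5504 0.1359 0.2506] yaw 170.29 tilt 0.01 open 0.093 F [-0.2 -0.4 -0.2] q6 [ 0.15  0.03  1.56  0.    1.55 -1.25]
 tool shift mm [ -4.5 -11.3   0.6]
 az for yaw: -0.004
```

View pics/w2.png

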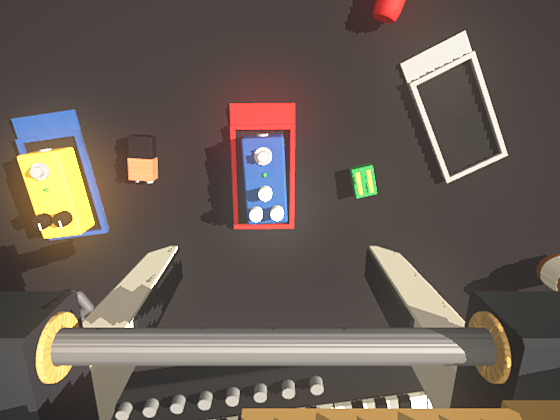

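```bash
cat > meas.py <<'E'
import cv2,numpy as np,pickle,sys
from h import *
def mask(f,n):
    hsv=cv2.cvtColor(f,cv2.COLOR_BGR2HSV);H,S,V=[hsv[...,i].astype(int) for i in range(3)]
    return {"red":((H<8)|(H>172))&(S>130)&(V>60),"yellow":(H>18)&(H<35)&(S>90)&(V>70),"blue":(H>100)&(H<122)&(S>110)&(V>50),"grey":(S<70)&(V>130)}[n].astype(np.uint8)
def rep(name,P):
    r=cv2.minAreaRect(np.array(P,np.float32)[:,:2]*1000)
    b=cv2.boxPoints(r);e=[b[1]-b[0],b[2]-b[1]];L=max(e,key=np.linalg.norm)
    print(name,"ctr",np.round(r[0],1),"size",np.round(sorted(r[1]),1),"ang",round(float(np.degrees(np.arctan2(L[1],L[0]))%180),1))
def comp(c,n,z,uv,label):
    m=mask(c["frame"],n);k,l,st,ce=cv2.connectedComponentsWithStats(m)
    i=l[uv[1],uv[0]]
    if i==0: 
        ys,xs=np.nonzero(l);j=((xs-uv[0])**2+(ys-uv[1])**2).argmin();i=l[ys[j],xs[j]]
    pts=np.argwhere(l==i)[:,::-1]
    h=cv2.convexHull(pts.astype(np.int32))[:,0]
    ap=cv2.approxPolyDP(h.reshape(-1,1,2),3,True)[:,0]
    print(label,"poly px",ap.tolist(), "bbox",st[i])
    rep("   ",[ray(c,q,z) for q in pts])
    return ap
E
python3 - <<'E'
from meas import *
c=pickle.load(open("w2.pkl","rb"))
comp(c,"red",.008,(260,110),"tray red")
comp(c,"grey",.008,(440,60),"tray grey")
comp(c,"blue",.037,(265,180),"pedal blue")
comp(c,"blue",.008,(48,125),"tray blue")
comp(c,"yellow",.037,(60,170),"pedal yellow")
crop(c["frame"],220,95,85,140,4,"pics/w2a.png")
E
```

```text
tray red poly px [[294, 102], [294, 227], [235, 229], [229, 103]] bbox [ 229  102   67  128 3169]
    ctr [545.5 125.7] size [ 71.2 142.2] ang 170.9
tray grey poly px [[507, 155], [447, 183], [400, 63], [465, 30]] bbox [ 400   30  108  154 3570]
    ctr [517.8 338. ] size [ 72.6 142. ] ang 17.3
pedal blue poly px [[285, 222], [248, 223], [244, 139], [283, 138]] bbox [ 243  137   45   87 2177]
    ctr [554.  127.5] size [42.4 90.3] ang 173.6
tray blue poly px [[78, 136], [20, 153], [11, 119], [73, 109]] bbox [  11  109   69   45 1475]
    ctr [466.7 -96.7] size [37.4 73.4] ang 88.5
pedal yellow poly px [[94, 224], [79, 234], [44, 238], [17, 156], [72, 147]] bbox [  17  147   78   92 3991]
    ctr [531.  -89.6] size [60.3 93.3] ang 177.7
```

View pics/w2a.png

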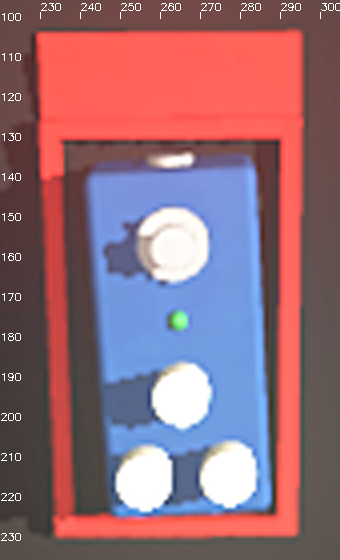

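```bash
python3 -c "
from h import *
go(.554,.1275,.026,173.6)"
```

```text
t 2.2 pos [0.5504 0.1359 0.2506] yaw 170.29 tilt 0.01 open 0.093 F [-0.2 -0.4 -0.2] q6 [ 0.15  0.03  1.56  0.    1.55 -1.25]
 tool shift mm [ -5.   -7.7 224.6]
 az for yaw: -0.058
```

Request:
step_arm(
  targets=[
    {"tx": -5,"ty": -7.7,"tz": 20,"ax": 0,"ay": 0,"az": -0.058,"grip": 60},
    {"tx": 0,"ty": 0,"tz": 30,"ax": 0,"ay": 0,"az": 0,"grip": 60},
    {"tx": 0,"ty": 0,"tz": 30,"ax": 0,"ay": 0,"az": 0,"grip": 60},
    {"tx": 0,"ty": 0,"tz": 30,"ax": 0,"ay": 0,"az": 0,"grip": 60},
    {"tx": 0,"ty": 0,"tz": 30,"ax": 0,"ay": 0,"az": 0,"grip": 60},
    {"tx": 0,"ty": 0,"tz": 20,"ax": 0,"ay": 0,"az": 0,"grip": 60},
    {"tx": 0,"ty": 0,"tz": 14,"ax": 0,"ay": 0,"az": 0,"grip": 60},
    {"tx": 0,"ty": 0,"tz": 0,"ax": 0,"ay": 0,"az": 0,"grip": 60},
  ],
)

```text
t: 3.0
tool_pos: [0.5524, 0.1276, 0.0745]
orientation: [-0.173, -3.133, 0.001]
force: [-0.1, 0.5, -0.6]
opening: 0.0712
```

```bash
python3 w.py w3; python3 -c "
from h import *
go(.554,.1275,.026,173.6)"
```

```text
t 3.0 pos [0.5535 0.1277 0.0762] yaw 173.7 tilt 0.09 open 0.0713 F [0.8 0.4 0.2] q6 [ 0.14  0.18  1.73  0.    1.23 -1.32]
 tool shift mm [-0.6 -0.2 50.2]
 az for yaw: 0.002
```

View pics/w3.png

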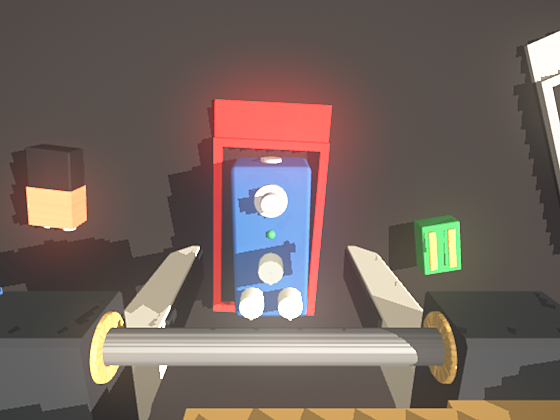

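Request:
step_arm(
  targets=[
    {"tx": 0,"ty": 0,"tz": 25,"ax": 0,"ay": 0,"az": 0,"grip": 60},
    {"tx": 0,"ty": 0,"tz": 15,"ax": 0,"ay": 0,"az": 0,"grip": 60},
    {"tx": 0,"ty": 0,"tz": 10,"ax": 0,"ay": 0,"az": 0,"grip": 60},
    {"tx": 0,"ty": 0,"tz": 0,"ax": 0,"ay": 0,"az": 0,"grip": 60},
    {"tx": 0,"ty": 0,"tz": 0,"ax": 0,"ay": 0,"az": 0,"grip": 100},
    {"tx": 0,"ty": 0,"tz": 0,"ax": 0,"ay": 0,"az": 0,"grip": 160},
    {"tx": 0,"ty": 0,"tz": 0,"ax": 0,"ay": 0,"az": 0,"grip": 160},
    {"tx": 0,"ty": 0,"tz": 0,"ax": 0,"ay": 0,"az": 0,"grip": 160},
    {"tx": 0,"ty": 0,"tz": 0,"ax": 0,"ay": 0,"az": 0,"grip": 160},
    {"tx": 0,"ty": 0,"tz": 0,"ax": 0,"ay": 0,"az": 0,"grip": 160},
  ],
  squeeze=30,
)

```text
t: 4.05
tool_pos: [0.5546, 0.1276, 0.0274]
orientation: [0.171, 3.136, 0.0]
force: [-2.3, -1.1, 5.3]
opening: 0.0439
```

```bash
python3 w.py w4; python3 -c "
from h import *
go(.5283,.3413,.1,17.3)"
```

```text
t 4.1 pos [0.5547 0.1276 0.0273] yaw 173.76 tilt 0.06 open 0.0435 F [-2.1 -0.6  5.9] q6 [ 0.14  0.24  1.76 -0.    1.14 -1.33]
 tool shift mm [ 49.3 209.6 -72.7]
 az for yaw: -0.411
```

View pics/w4.png

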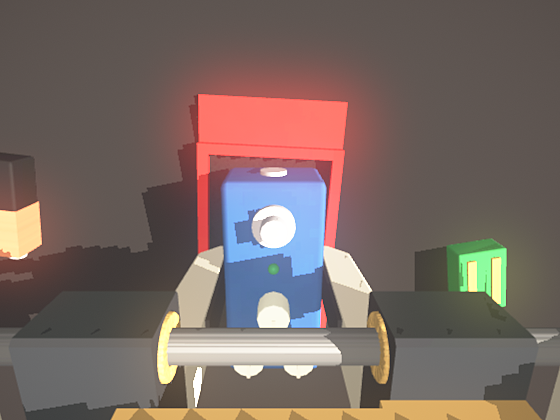

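Request:
step_arm(
  targets=[
    {"tx": 0,"ty": 0,"tz": -10,"ax": 0,"ay": 0,"az": 0,"grip": 160},
    {"tx": 0,"ty": 0,"tz": -20,"ax": 0,"ay": 0,"az": 0,"grip": 160},
    {"tx": 0,"ty": 0,"tz": -25,"ax": 0,"ay": 0,"az": 0,"grip": 160},
    {"tx": 0,"ty": 0,"tz": -20,"ax": 0,"ay": 0,"az": 0,"grip": 160},
    {"tx": 0,"ty": 10,"tz": 0,"ax": 0,"ay": 0,"az": 0,"grip": 160},
    {"tx": 5,"ty": 20,"tz": 0,"ax": 0,"ay": 0,"az": 0,"grip": 160},
    {"tx": 6,"ty": 25,"tz": 0,"ax": 0,"ay": 0,"az": 0,"grip": 160},
    {"tx": 6,"ty": 25,"tz": 0,"ax": 0,"ay": 0,"az": 0,"grip": 160},
    {"tx": 6,"ty": 25,"tz": 0,"ax": 0,"ay": 0,"az": 0,"grip": 160},
    {"tx": 6,"ty": 25,"tz": 0,"ax": 0,"ay": 0,"az": 0,"grip": 160},
    {"tx": 6,"ty": 25,"tz": 0,"ax": 0,"ay": 0,"az": 0,"grip": 160},
    {"tx": 6,"ty": 25,"tz": 0,"ax": 0,"ay": 0,"az": 0,"grip": 160},
    {"tx": 5,"ty": 20,"tz": 0,"ax": 0,"ay": 0,"az": 0,"grip": 160},
    {"tx": 3,"ty": 10,"tz": 0,"ax": 0,"ay": 0,"az": -0.1,"grip": 160},
    {"tx": 0,"ty": 0,"tz": 0,"ax": 0,"ay": 0,"az": -0.1,"grip": 160},
    {"tx": 0,"ty": 0,"tz": 0,"ax": 0,"ay": 0,"az": -0.1,"grip": 160},
    {"tx": 0,"ty": 0,"tz": 0,"ax": 0,"ay": 0,"az": -0.1,"grip": 160},
    {"tx": 0,"ty": 0,"tz": 0,"ax": 0,"ay": 0,"az": -0.01,"grip": 160},
    {"tx": 0,"ty": 0,"tz": 0,"ax": 0,"ay": 0,"az": 0,"grip": 160},
  ],
)

```text
t: 6.0
tool_pos: [0.5274, 0.3419, 0.1005]
orientation: [0.468, -3.105, 0.001]
force: [0.3, -0.1, -0.6]
opening: 0.0438
```

```bash
python3 w.py w5; python3 -c "
from h import *
go(.5283,.3413,.0285,17.3)"
```

```text
t 6.0 pos [0.5276 0.3418 0.1007] yaw -162.88 tilt 0.07 open 0.0438 F [-0.3  0.8 -1. ] q6 [ 0.49  0.3   1.54  0.    1.3  -1.38]
 tool shift mm [-0.6 -0.7 72.2]
 az for yaw: -0.003
```

View pics/w5.png

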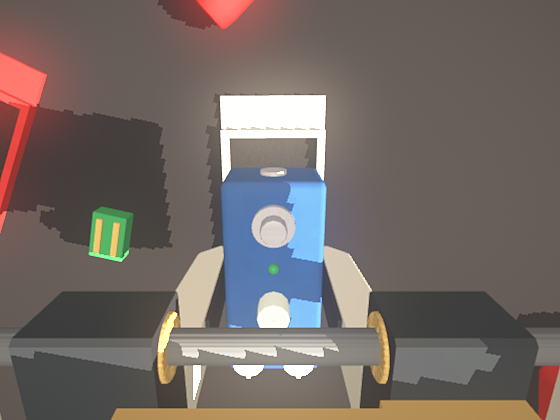

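Request:
step_arm(
  targets=[
    {"tx": -0.6,"ty": -0.7,"tz": 15,"ax": 0,"ay": 0,"az": 0,"grip": 160},
    {"tx": 0,"ty": 0,"tz": 20,"ax": 0,"ay": 0,"az": 0,"grip": 160},
    {"tx": 0,"ty": 0,"tz": 15,"ax": 0,"ay": 0,"az": 0,"grip": 160},
    {"tx": 0,"ty": 0,"tz": 10,"ax": 0,"ay": 0,"az": 0,"grip": 160},
    {"tx": 0,"ty": 0,"tz": 5,"ax": 0,"ay": 0,"az": 0,"grip": 160},
    {"tx": 0,"ty": 0,"tz": 4,"ax": 0,"ay": 0,"az": 0,"grip": 160},
    {"tx": 0,"ty": 0,"tz": 2,"ax": 0,"ay": 0,"az": 0,"grip": 160},
    {"tx": 0,"ty": 0,"tz": 1,"ax": 0,"ay": 0,"az": 0,"grip": 160},
    {"tx": 0,"ty": 0,"tz": 0,"ax": 0,"ay": 0,"az": 0,"grip": 160},
    {"tx": 0,"ty": 0,"tz": 0,"ax": 0,"ay": 0,"az": 0,"grip": 160},
  ],
)

```text
t: 7.05
tool_pos: [0.5293, 0.3414, 0.0302]
orientation: [-0.471, 3.105, 0.001]
force: [1.0, -0.3, -1.5]
opening: 0.0439
```

```bash
python3 -c "
from h import *
go(.5283,.3413,.0275,17.3)"
```

```text
t 7.0 pos [0.5293 0.3414 0.0302] yaw -162.74 tilt 0.05 open 0.0439 F [ 1.  -0.3 -1.5] q6 [ 0.49  0.38  1.57  0.    1.18 -1.38]
 tool shift mm [1.  0.2 2.7]
 az for yaw: -0.001
```

Request:
step_arm(
  targets=[
    {"tx": 0,"ty": 0,"tz": 1,"ax": 0,"ay": 0,"az": 0,"grip": 160},
    {"tx": 0,"ty": 0,"tz": 1,"ax": 0,"ay": 0,"az": 0,"grip": 160},
    {"tx": 0,"ty": 0,"tz": 1,"ax": 0,"ay": 0,"az": 0,"grip": 160},
    {"tx": 0,"ty": 0,"tz": 0,"ax": 0,"ay": 0,"az": 0,"grip": 160},
  ],
)

```text
t: 7.45
tool_pos: [0.5292, 0.3413, 0.0274]
orientation: [-0.471, 3.106, 0.0]
force: [-2.2, -0.5, 4.2]
opening: 0.0434
```

Request:
step_arm(
  targets=[
    {"tx": 0,"ty": 0,"tz": 0,"ax": 0,"ay": 0,"az": 0,"grip": 110},
    {"tx": 0,"ty": 0,"tz": 0,"ax": 0,"ay": 0,"az": 0,"grip": 60},
    {"tx": 0,"ty": 0,"tz": 0,"ax": 0,"ay": 0,"az": 0,"grip": 60},
    {"tx": 0,"ty": 0,"tz": 0,"ax": 0,"ay": 0,"az": 0,"grip": 60},
    {"tx": 0,"ty": 0,"tz": 0,"ax": 0,"ay": 0,"az": 0,"grip": 60},
    {"tx": 0,"ty": 0,"tz": -20,"ax": 0,"ay": 0,"az": 0,"grip": 60},
    {"tx": 0,"ty": 0,"tz": -40,"ax": 0,"ay": 0,"az": 0,"grip": 60},
    {"tx": 0,"ty": 0,"tz": -40,"ax": 0,"ay": 0,"az": 0,"grip": 60},
    {"tx": 0,"ty": 0,"tz": -40,"ax": 0,"ay": 0,"az": 0,"grip": 60},
    {"tx": 0,"ty": 0,"tz": -40,"ax": 0,"ay": 0,"az": 0,"grip": 60},
    {"tx": 0,"ty": 0,"tz": -30,"ax": 0,"ay": 0,"az": 0,"grip": 60},
    {"tx": 0,"ty": 0,"tz": 0,"ax": 0,"ay": 0,"az": 0,"grip": 60},
  ],
)

```text
t: 8.65
tool_pos: [0.5314, 0.3426, 0.2434]
orientation: [-0.47, 3.097, 0.005]
force: [0.9, 0.7, 1.0]
opening: 0.0713
```

```bash
python3 w.py w6
python3 - <<'E'
from meas import *
c=pickle.load(open("w6.pkl","rb"))
go(.475,-.33,.26,170)
comp(c,"blue",.037,(265,180),"pedal blue")
comp(c,"grey",.008,(265,110),"tray grey")
E
```

```text
t 8.7 pos [0.5305 0.342  0.2402] yaw -162.74 tilt 0.35 open 0.0707 F [-0.2  0.6 -0. ] q6 [ 0.49  0.21  1.39  0.    1.54 -1.38]
 tool shift mm [ 252.3 -625.3  -22. ]
 az for yaw: 0.476
pedal blue poly px [[266, 179]] bbox [266 179   1   1   1]
    ctr [535.7 337.4] size [0. 0.] ang 0.0
tray grey poly px [[307, 89], [304, 220], [243, 220], [239, 89]] bbox [ 239   89   69  132 4105]
    ctr [517.9 339.5] size [ 71.3 142. ] ang 17.3
```

View pics/w6.png

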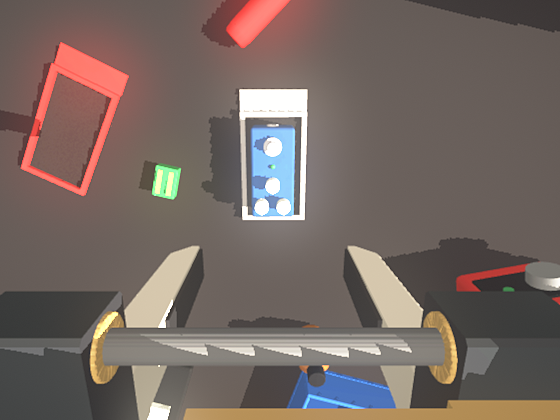

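Request:
step_arm(
  targets=[
    {"tx": 8,"ty": -20,"tz": -5,"ax": 0,"ay": 0,"az": 0,"grip": 60},
    {"tx": 13,"ty": -33,"tz": -5,"ax": 0,"ay": 0,"az": 0,"grip": 60},
    {"tx": 13,"ty": -33,"tz": -5,"ax": 0,"ay": 0,"az": 0,"grip": 60},
    {"tx": 13,"ty": -33,"tz": -5,"ax": 0,"ay": 0,"az": 0,"grip": 60},
    {"tx": 13,"ty": -33,"tz": 0,"ax": 0,"ay": 0,"az": 0,"grip": 60},
    {"tx": 13,"ty": -33,"tz": 0,"ax": 0,"ay": 0,"az": 0,"grip": 60},
    {"tx": 13,"ty": -33,"tz": 0,"ax": 0,"ay": 0,"az": 0,"grip": 60},
    {"tx": 13,"ty": -33,"tz": 0,"ax": 0,"ay": 0,"az": 0,"grip": 60},
    {"tx": 13,"ty": -33,"tz": 0,"ax": 0,"ay": 0,"az": 0,"grip": 60},
    {"tx": 13,"ty": -33,"tz": 0,"ax": 0,"ay": 0,"az": 0,"grip": 60},
    {"tx": 13,"ty": -33,"tz": 0,"ax": 0,"ay": 0,"az": 0,"grip": 60},
    {"tx": 13,"ty": -33,"tz": 0,"ax": 0,"ay": 0,"az": 0,"grip": 60},
    {"tx": 13,"ty": -33,"tz": 0,"ax": 0,"ay": 0,"az": 0,"grip": 60},
    {"tx": 13,"ty": -33,"tz": 0,"ax": 0,"ay": 0,"az": 0,"grip": 60},
    {"tx": 13,"ty": -33,"tz": 0,"ax": 0,"ay": 0,"az": 0,"grip": 60},
    {"tx": 13,"ty": -33,"tz": 0,"ax": 0,"ay": 0,"az": 0,"grip": 60},
    {"tx": 13,"ty": -33,"tz": 0,"ax": 0,"ay": 0,"az": 0,"grip": 60},
    {"tx": 13,"ty": -33,"tz": 0,"ax": 0,"ay": 0,"az": 0,"grip": 60},
    {"tx": 13,"ty": -33,"tz": 0,"ax": 0,"ay": 0,"az": 0,"grip": 60},
    {"tx": 10,"ty": -20,"tz": 0,"ax": 0,"ay": 0,"az": 0,"grip": 60},
  ],
)

```text
t: 10.7
tool_pos: [0.4752, -0.3408, 0.2543]
orientation: [0.469, -3.104, -0.003]
force: [0.5, 0.7, -0.4]
opening: 0.0709
```

Request:
step_arm(
  targets=[
    {"tx": 0,"ty": 0,"tz": 0,"ax": 0,"ay": 0,"az": 0.12,"grip": 60},
    {"tx": 0,"ty": 0,"tz": 0,"ax": 0,"ay": 0,"az": 0.12,"grip": 60},
    {"tx": 0,"ty": 0,"tz": 0,"ax": 0,"ay": 0,"az": 0.12,"grip": 60},
    {"tx": 0,"ty": 0,"tz": 0,"ax": 0,"ay": 0,"az": 0.12,"grip": 60},
    {"tx": 0,"ty": 0,"tz": 0,"ax": 0,"ay": 0,"az": 0,"grip": 60},
    {"tx": 0,"ty": 0,"tz": 0,"ax": 0,"ay": 0,"az": 0,"grip": 60},
  ],
)

```text
t: 11.3
tool_pos: [0.476, -0.3387, 0.2553]
orientation: [-0.275, -3.128, -0.002]
force: [0.1, 1.1, 0.0]
opening: 0.0712
```

```bash
python3 w.py w7
python3 - <<'E'
from meas import *
go(.475,-.33,.26,170)
E
```

```text
t 11.3 pos [ 0.4761 -0.3387  0.2556] yaw 169.95 tilt 0.09 open 0.071 F [ 0.1  0.3 -0. ] q6 [-0.71  0.08  1.5  -0.    1.56 -2.1 ]
 tool shift mm [ 2.6  8.4 -4.4]
 az for yaw: -0.001
```

View pics/w7.png

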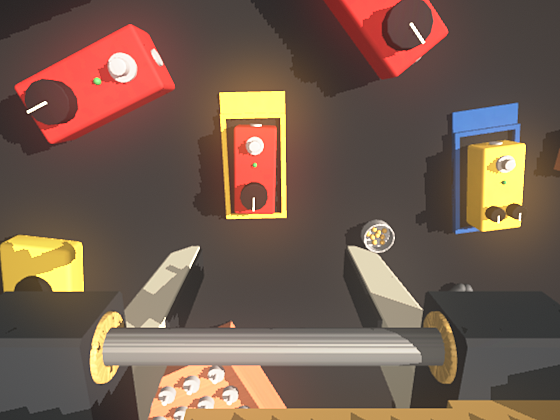

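Run:
```python
from meas import *
c=pickle.load(open("w7.pkl","rb"))
comp(c,"red",.037,(270,160),"pedal red in tray")
comp(c,"red",.045,(80,60),"red lookalike left")
comp(c,"yellow",.008,(250,100),"tray yellow")
comp(c,"yellow",.037,(490,180),"pedal yellow")
comp(c,"blue",.008,(480,115),"tray blue")
crop(c["frame"],200,80,110,145,4,"pics/w7a.png")
```

```text
pedal red in tray poly px [[271, 213], [234, 211], [233, 149], [237, 125], [279, 127], [280, 197]] bbox [ 233  125   48   89 3038]
    ctr [ 466.6 -353.6] size [49.8 93. ] ang 169.9
red lookalike left poly px [[174, 84], [171, 91], [75, 139], [57, 143], [47, 141], [14, 88], [22, 80], [127, 24], [149, 35]] bbox [  14   24  161  120 8245]
    ctr [ 358.4 -489.9] size [ 67.7 142. ] ang 104.5
tray yellow poly px [[286, 217], [226, 218], [220, 92], [284, 91]] bbox [ 219   91   68  128 2980]
    ctr [ 457.4 -356. ] size [ 70.7 141.5] ang 171.0
pedal yellow poly px [[523, 143], [520, 225], [485, 231], [466, 220], [468, 146], [501, 140]] bbox [ 466  140   60   92 4066]
    ctr [ 528.  -108.8] size [59.5 98.1] ang 177.7
tray blue poly px [[519, 141], [455, 149], [452, 113], [517, 103]] bbox [ 452  103   68   47 1814]
    ctr [ 468.2 -101.4] size [42.  72.8] ang 88.4
```

View pics/w7a.png

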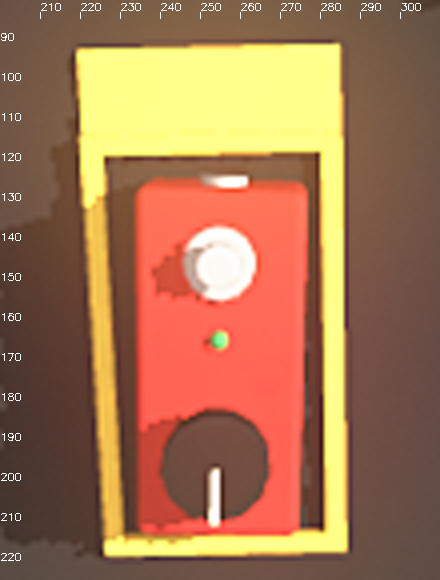

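Run:
```python
from meas import *
c=pickle.load(open("w7.pkl","rb"))
P=[ray(c,q,.037) for q in [(233.5,125.5),(276,126),(274.5,213),(234.8,213)]]
rep("red",P); print(np.mean(P,0))
for a,b in((0,3),(1,2)): d=P[a]-P[b];print(np.degrees(np.arctan2(d[1],d[0])))
m=np.mean(P,0)
go(m[0],m[1],.0275,170.8)
```

```text
red ctr [ 466.8 -355.3] size [42.8 92.6] ang 169.0
[ 0.46670172 -0.35527929  0.037     ]
168.97783201851288
169.03877304720754
t 11.3 pos [ 0.4761 -0.3387  0.2556] yaw 169.95 tilt 0.09 open 0.071 F [ 0.1  0.3 -0. ] q6 [-0.71  0.08  1.5  -0.    1.56 -2.1 ]
 tool shift mm [  6.1 -18.1 228.1]
 az for yaw: -0.015
```

Request:
step_arm(
  targets=[
    {"tx": 6,"ty": -18,"tz": 20,"ax": 0,"ay": 0,"az": 0.016,"grip": 60},
    {"tx": 0,"ty": 0,"tz": 30,"ax": 0,"ay": 0,"az": 0,"grip": 60},
    {"tx": 0,"ty": 0,"tz": 30,"ax": 0,"ay": 0,"az": 0,"grip": 60},
    {"tx": 0,"ty": 0,"tz": 30,"ax": 0,"ay": 0,"az": 0,"grip": 60},
    {"tx": 0,"ty": 0,"tz": 30,"ax": 0,"ay": 0,"az": 0,"grip": 60},
    {"tx": 0,"ty": 0,"tz": 25,"ax": 0,"ay": 0,"az": 0,"grip": 60},
    {"tx": 0,"ty": 0,"tz": 10,"ax": 0,"ay": 0,"az": 0,"grip": 60},
    {"tx": 0,"ty": 0,"tz": 0,"ax": 0,"ay": 0,"az": 0,"grip": 60},
    {"tx": 0,"ty": 0,"tz": 0,"ax": 0,"ay": 0,"az": 0,"grip": 60},
  ],
)

```text
t: 12.25
tool_pos: [0.4678, -0.3561, 0.0828]
orientation: [0.304, 3.126, -0.001]
force: [0.8, 0.0, 1.0]
opening: 0.0711
```

```bash
python3 w.py w8
python3 - <<'E'
from meas import *
go(.4667,-.3553,.0275,169)
E
```

```text
t 12.3 pos [ 0.4682 -0.3565  0.0835] yaw 168.87 tilt 0.15 open 0.0708 F [-0.3  0.   0.6] q6 [-0.74  0.22  1.67 -0.    1.25 -2.11]
 tool shift mm [ 1.8  0.9 56. ]
 az for yaw: -0.002
```

View pics/w8.png

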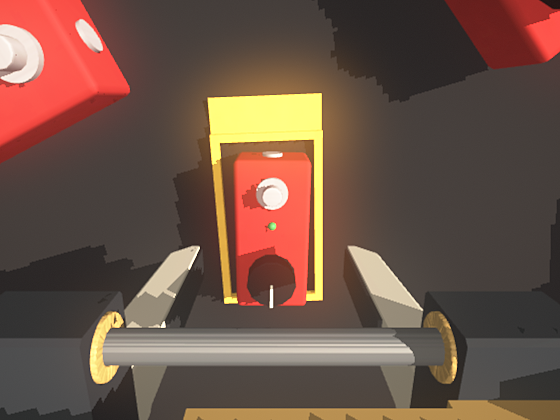

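Request:
step_arm(
  targets=[
    {"tx": 1,"ty": 0.5,"tz": 25,"ax": 0,"ay": 0,"az": 0,"grip": 60},
    {"tx": 0,"ty": 0,"tz": 15,"ax": 0,"ay": 0,"az": 0,"grip": 60},
    {"tx": 0,"ty": 0,"tz": 12,"ax": 0,"ay": 0,"az": 0,"grip": 60},
    {"tx": 0,"ty": 0,"tz": 4,"ax": 0,"ay": 0,"az": 0,"grip": 60},
    {"tx": 0,"ty": 0,"tz": 0,"ax": 0,"ay": 0,"az": 0,"grip": 60},
    {"tx": 0,"ty": 0,"tz": 0,"ax": 0,"ay": 0,"az": 0,"grip": 100},
    {"tx": 0,"ty": 0,"tz": 0,"ax": 0,"ay": 0,"az": 0,"grip": 160},
    {"tx": 0,"ty": 0,"tz": 0,"ax": 0,"ay": 0,"az": 0,"grip": 160},
    {"tx": 0,"ty": 0,"tz": 0,"ax": 0,"ay": 0,"az": 0,"grip": 160},
    {"tx": 0,"ty": 0,"tz": 0,"ax": 0,"ay": 0,"az": 0,"grip": 160},
    {"tx": 0,"ty": 0,"tz": 0,"ax": 0,"ay": 0,"az": 0,"grip": 160},
  ],
)

```text
t: 13.4
tool_pos: [0.4667, -0.3554, 0.0262]
orientation: [0.305, 3.126, -0.001]
force: [-0.4, -0.2, 3.7]
opening: 0.044
```

Run:
```python
from meas import *
go(.5564,.124,.2,170.9)
```

```text
t 13.4 pos [ 0.4667 -0.3554  0.0262] yaw 168.84 tilt 0.06 open 0.044 F [-0.4 -0.2  3.7] q6 [-0.74  0.29  1.71 -0.    1.15 -2.11]
 tool shift mm [   4.7  487.6 -174.1]
 az for yaw: -0.036
```

Request:
step_arm(
  targets=[
    {"tx": 0,"ty": 0,"tz": -10,"ax": 0,"ay": 0,"az": 0,"grip": 160},
    {"tx": 0,"ty": 0,"tz": -20,"ax": 0,"ay": 0,"az": 0,"grip": 160},
    {"tx": 0,"ty": 0,"tz": -30,"ax": 0,"ay": 0,"az": 0,"grip": 160},
    {"tx": 0,"ty": 0,"tz": -30,"ax": 0,"ay": 0,"az": 0,"grip": 160},
    {"tx": 0,"ty": 10,"tz": -20,"ax": 0,"ay": 0,"az": 0,"grip": 160},
    {"tx": 0,"ty": 20,"tz": 0,"ax": 0,"ay": 0,"az": 0,"grip": 160},
    {"tx": 0,"ty": 36,"tz": 0,"ax": 0,"ay": 0,"az": 0,"grip": 160},
    {"tx": 0,"ty": 36,"tz": 0,"ax": 0,"ay": 0,"az": 0,"grip": 160},
    {"tx": 0,"ty": 36,"tz": 0,"ax": 0,"ay": 0,"az": 0,"grip": 160},
    {"tx": 0,"ty": 36,"tz": 0,"ax": 0,"ay": 0,"az": 0,"grip": 160},
    {"tx": 0,"ty": 36,"tz": 0,"ax": 0,"ay": 0,"az": 0,"grip": 160},
    {"tx": 0,"ty": 36,"tz": 0,"ax": 0,"ay": 0,"az": 0,"grip": 160},
    {"tx": 0,"ty": 36,"tz": 0,"ax": 0,"ay": 0,"az": 0,"grip": 160},
    {"tx": 0,"ty": 36,"tz": 0,"ax": 0,"ay": 0,"az": 0,"grip": 160},
    {"tx": 0,"ty": 36,"tz": 0,"ax": 0,"ay": 0,"az": 0,"grip": 160},
    {"tx": 0,"ty": 36,"tz": 0,"ax": 0,"ay": 0,"az": 0,"grip": 160},
    {"tx": 0,"ty": 36,"tz": 0,"ax": 0,"ay": 0,"az": 0,"grip": 160},
    {"tx": 0,"ty": 36,"tz": 0,"ax": 0,"ay": 0,"az": -0.036,"grip": 160},
    {"tx": 0,"ty": 20,"tz": 0,"ax": 0,"ay": 0,"az": 0,"grip": 160},
    {"tx": 4,"ty": 6,"tz": 0,"ax": 0,"ay": 0,"az": 0,"grip": 160},
  ],
)

```text
t: 15.4
tool_pos: [0.5557, 0.1268, 0.1357]
orientation: [-0.245, -3.131, -0.001]
force: [-0.8, -0.8, -2.4]
opening: 0.0439
```

Request:
step_arm(
  targets=[
    {"tx": 0,"ty": 0,"tz": 10,"ax": 0,"ay": 0,"az": 0,"grip": 160},
    {"tx": 0,"ty": 0,"tz": 20,"ax": 0,"ay": 0,"az": 0,"grip": 160},
    {"tx": 0,"ty": 0,"tz": 10,"ax": 0,"ay": 0,"az": 0,"grip": 160},
    {"tx": 0,"ty": 0,"tz": 0,"ax": 0,"ay": 0,"az": 0,"grip": 160},
  ],
)

```text
t: 15.8
tool_pos: [0.5539, 0.1233, 0.093]
orientation: [-0.251, -3.127, 0.002]
force: [-0.5, 0.2, -1.9]
opening: 0.0435
```

```bash
python3 w.py w9
python3 - <<'E'
from meas import *
go(.5564,.124,.0265,170.9)
E
```

```text
t 15.8 pos [0.5549 0.1235 0.0944] yaw 170.83 tilt 0.16 open 0.0437 F [-0.4 -0.6 -1.6] q6 [ 0.13  0.16  1.72 -0.    1.27 -1.28]
 tool shift mm [-1.6  0.8 67.9]
 az for yaw: -0.001
```

View pics/w9.png

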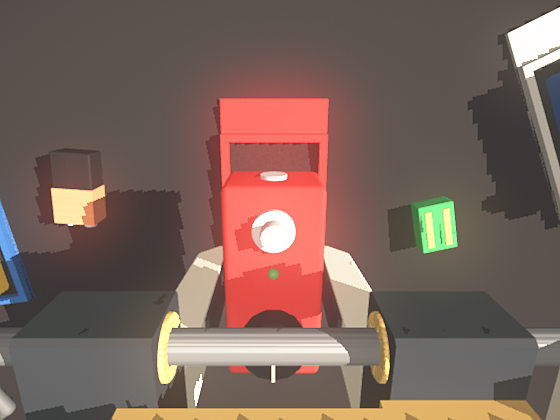

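Request:
step_arm(
  targets=[
    {"tx": -1.5,"ty": 0.5,"tz": 15,"ax": 0,"ay": 0,"az": 0,"grip": 160},
    {"tx": 0,"ty": 0,"tz": 20,"ax": 0,"ay": 0,"az": 0,"grip": 160},
    {"tx": 0,"ty": 0,"tz": 15,"ax": 0,"ay": 0,"az": 0,"grip": 160},
    {"tx": 0,"ty": 0,"tz": 8,"ax": 0,"ay": 0,"az": 0,"grip": 160},
    {"tx": 0,"ty": 0,"tz": 4,"ax": 0,"ay": 0,"az": 0,"grip": 160},
    {"tx": 0,"ty": 0,"tz": 2,"ax": 0,"ay": 0,"az": 0,"grip": 160},
    {"tx": 0,"ty": 0,"tz": 1,"ax": 0,"ay": 0,"az": 0,"grip": 160},
    {"tx": 0,"ty": 0,"tz": 0,"ax": 0,"ay": 0,"az": 0,"grip": 160},
    {"tx": 0,"ty": 0,"tz": 0,"ax": 0,"ay": 0,"az": 0,"grip": 160},
  ],
)

```text
t: 16.75
tool_pos: [0.5581, 0.125, 0.0313]
orientation: [0.249, 3.131, 0.0]
force: [-0.1, -0.4, -2.8]
opening: 0.0434
```

Request:
step_arm(
  targets=[
    {"tx": 1,"ty": -0.5,"tz": 2,"ax": 0,"ay": 0,"az": 0,"grip": 160},
    {"tx": 0,"ty": 0,"tz": 1,"ax": 0,"ay": 0,"az": 0,"grip": 160},
    {"tx": 0,"ty": 0,"tz": 1,"ax": 0,"ay": 0,"az": 0,"grip": 160},
    {"tx": 0,"ty": 0,"tz": 1,"ax": 0,"ay": 0,"az": 0,"grip": 160},
    {"tx": 0,"ty": 0,"tz": 0.5,"ax": 0,"ay": 0,"az": 0,"grip": 160},
    {"tx": 0,"ty": 0,"tz": 0,"ax": 0,"ay": 0,"az": 0,"grip": 160},
  ],
)

```text
t: 17.35
tool_pos: [0.5567, 0.1246, 0.0262]
orientation: [0.249, 3.132, -0.0]
force: [-4.8, -1.1, 8.5]
opening: 0.0439
```

Contact; release and rise.

Request:
step_arm(
  targets=[
    {"tx": 0,"ty": 0,"tz": 0,"ax": 0,"ay": 0,"az": 0,"grip": 110},
    {"tx": 0,"ty": 0,"tz": 0,"ax": 0,"ay": 0,"az": 0,"grip": 60},
    {"tx": 0,"ty": 0,"tz": 0,"ax": 0,"ay": 0,"az": 0,"grip": 60},
    {"tx": 0,"ty": 0,"tz": 0,"ax": 0,"ay": 0,"az": 0,"grip": 60},
    {"tx": 0,"ty": 0,"tz": 0,"ax": 0,"ay": 0,"az": 0,"grip": 60},
    {"tx": 0,"ty": 0,"tz": -20,"ax": 0,"ay": 0,"az": 0,"grip": 60},
    {"tx": 0,"ty": 0,"tz": -40,"ax": 0,"ay": 0,"az": 0,"grip": 60},
    {"tx": 0,"ty": 0,"tz": -40,"ax": 0,"ay": 0,"az": 0,"grip": 60},
    {"tx": 0,"ty": 0,"tz": -40,"ax": 0,"ay": 0,"az": 0,"grip": 60},
    {"tx": 0,"ty": 0,"tz": -40,"ax": 0,"ay": 0,"az": 0,"grip": 60},
    {"tx": 0,"ty": 0,"tz": -40,"ax": 0,"ay": 0,"az": 0,"grip": 60},
    {"tx": 0,"ty": 0,"tz": 0,"ax": 0,"ay": 0,"az": 0,"grip": 60},
    {"tx": 0,"ty": 0,"tz": 0,"ax": 0,"ay": 0,"az": 0,"grip": 60},
  ],
)

```text
t: 18.65
tool_pos: [0.5573, 0.1246, 0.2465]
orientation: [0.249, 3.129, 0.001]
force: [0.2, 0.0, -1.0]
opening: 0.0708
```

```bash
python3 w.py w10
python3 - <<'E'
from meas import *
go(.53,-.1,.26,178)
E
```

```text
t 18.7 pos [0.5563 0.1245 0.2446] yaw 170.9 tilt 0.02 open 0.0709 F [ 0.6  0.8 -0.2] q6 [ 0.13  0.05  1.56 -0.    1.54 -1.28]
 tool shift mm [  -9.5 -225.9  -15.4]
 az for yaw: -0.124
```

View pics/w10.png

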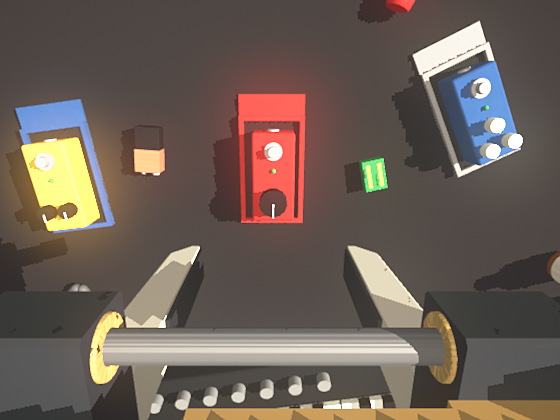

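Red sits centred in its tray (272,180). Next, yellow.

Request:
step_arm(
  targets=[
    {"tx": -1,"ty": -15,"tz": -3,"ax": 0,"ay": 0,"az": 0,"grip": 60},
    {"tx": -1,"ty": -30,"tz": -3,"ax": 0,"ay": 0,"az": 0,"grip": 60},
    {"tx": -1,"ty": -35,"tz": -3,"ax": 0,"ay": 0,"az": 0,"grip": 60},
    {"tx": -1,"ty": -35,"tz": -3,"ax": 0,"ay": 0,"az": 0,"grip": 60},
    {"tx": -1,"ty": -35,"tz": -3,"ax": 0,"ay": 0,"az": 0,"grip": 60},
    {"tx": -1,"ty": -35,"tz": 0,"ax": 0,"ay": 0,"az": 0,"grip": 60},
    {"tx": -3,"ty": -30,"tz": 0,"ax": 0,"ay": 0,"az": -0.06,"grip": 60},
    {"tx": 0,"ty": -10,"tz": 0,"ax": 0,"ay": 0,"az": -0.06,"grip": 60},
    {"tx": 0,"ty": 0,"tz": 0,"ax": 0,"ay": 0,"az": 0,"grip": 60},
    {"tx": 0,"ty": 0,"tz": 0,"ax": 0,"ay": 0,"az": 0,"grip": 60},
  ],
)

```text
t: 19.7
tool_pos: [0.5296, -0.0994, 0.259]
orientation: [-0.065, -3.139, -0.001]
force: [0.1, 0.9, 0.6]
opening: 0.0712
```

```bash
python3 w.py w11
python3 - <<'E'
from meas import *
go(.53,-.1,.0265,178)
c=pickle.load(open("w11.pkl","rb"))
comp(c,"yellow",.037,(265,180),"pedal yellow")
comp(c,"blue",.008,(265,105),"tray blue")
crop(c["frame"],210,80,115,150,4,"pics/w11a.png")
E
```

```text
t 19.8 pos [ 0.5299 -0.0988  0.2592] yaw 177.68 tilt 0.1 open 0.0713 F [0.4 0.5 0.1] q6 [-0.28 -0.04  1.62  0.    1.57 -1.81]
 tool shift mm [ -0.5  -1.3 232.7]
 az for yaw: -0.006
pedal yellow poly px [[291, 132], [292, 215], [254, 218], [251, 136], [254, 132]] bbox [ 251  132   43   87 2806]
    ctr [530.1 -99.9] size [44.6 92.7] ang 177.4
tray blue poly px [[301, 123], [298, 128], [239, 133], [237, 97], [300, 95]] bbox [ 237   95   65   39 1578]
    ctr [467.3 -99.8] size [39.  68.8] ang 88.8
```

View pics/w11a.png

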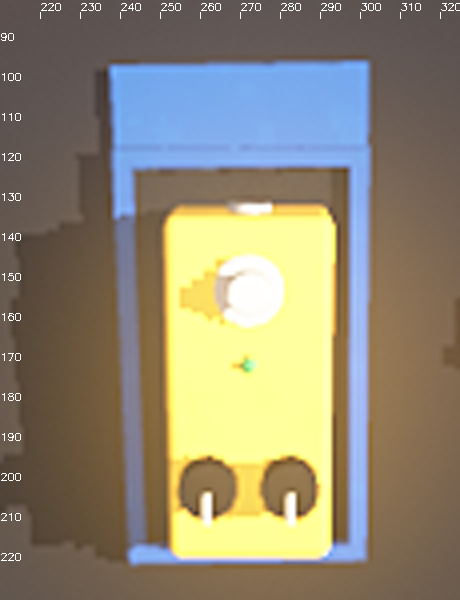

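Request:
step_arm(
  targets=[
    {"tx": 0,"ty": -1,"tz": 20,"ax": 0,"ay": 0,"az": 0,"grip": 60},
    {"tx": 0,"ty": 0,"tz": 30,"ax": 0,"ay": 0,"az": 0,"grip": 60},
    {"tx": 0,"ty": 0,"tz": 30,"ax": 0,"ay": 0,"az": 0,"grip": 60},
    {"tx": 0,"ty": 0,"tz": 30,"ax": 0,"ay": 0,"az": 0,"grip": 60},
    {"tx": 0,"ty": 0,"tz": 30,"ax": 0,"ay": 0,"az": 0,"grip": 60},
    {"tx": 0,"ty": 0,"tz": 25,"ax": 0,"ay": 0,"az": 0,"grip": 60},
    {"tx": 0,"ty": 0,"tz": 10,"ax": 0,"ay": 0,"az": 0,"grip": 60},
    {"tx": 0,"ty": 0,"tz": 0,"ax": 0,"ay": 0,"az": 0,"grip": 60},
    {"tx": 0,"ty": 0,"tz": 0,"ax": 0,"ay": 0,"az": 0,"grip": 60},
  ],
)

```text
t: 20.65
tool_pos: [0.5311, -0.0999, 0.0863]
orientation: [0.06, 3.14, -0.0]
force: [0.0, -0.1, 0.6]
opening: 0.0713
```

```bash
python3 w.py w12
python3 - <<'E'
from meas import *
go(.5301,-.0999,.0265,177.5)
c=pickle.load(open("w11.pkl","rb"))
rep("tray blue",[ray(c,q,.008) for q in [(237,96),(300.5,95),(299.5,219.5),(241.5,220.5)]])
E
```

```text
t 20.7 pos [ 0.5315 -0.1002  0.0868] yaw 177.79 tilt 0.14 open 0.0712 F [0.3 0.  1.3] q6 [-0.28  0.09  1.81  0.    1.24 -1.81]
 tool shift mm [ 1.6  0.2 60.3]
 az for yaw: 0.005
tray blue ctr [ 518.4 -101.9] size [ 68.5 141. ] ang 178.3
```

View pics/w12.png

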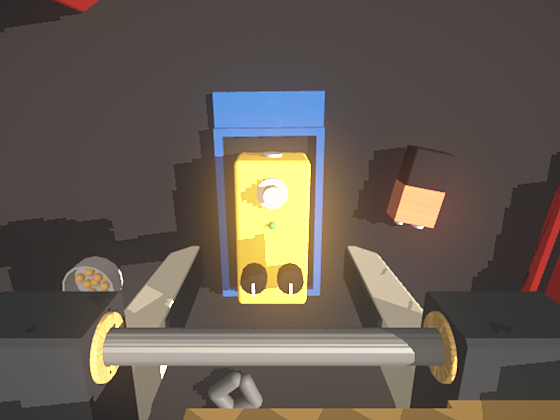

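Request:
step_arm(
  targets=[
    {"tx": 1,"ty": 0,"tz": 25,"ax": 0,"ay": 0,"az": 0,"grip": 60},
    {"tx": 0,"ty": 0,"tz": 20,"ax": 0,"ay": 0,"az": 0,"grip": 60},
    {"tx": 0,"ty": 0,"tz": 12,"ax": 0,"ay": 0,"az": 0,"grip": 60},
    {"tx": 0,"ty": 0,"tz": 3,"ax": 0,"ay": 0,"az": 0,"grip": 60},
    {"tx": 0,"ty": 0,"tz": 0,"ax": 0,"ay": 0,"az": 0,"grip": 60},
    {"tx": 0,"ty": 0,"tz": 0,"ax": 0,"ay": 0,"az": 0,"grip": 100},
    {"tx": 0,"ty": 0,"tz": 0,"ax": 0,"ay": 0,"az": 0,"grip": 160},
    {"tx": 0,"ty": 0,"tz": 0,"ax": 0,"ay": 0,"az": 0,"grip": 160},
    {"tx": 0,"ty": 0,"tz": 0,"ax": 0,"ay": 0,"az": 0,"grip": 160},
    {"tx": 0,"ty": 0,"tz": 0,"ax": 0,"ay": 0,"az": 0,"grip": 160},
    {"tx": 0,"ty": 0,"tz": 0,"ax": 0,"ay": 0,"az": 0,"grip": 160},
  ],
)

```text
t: 21.8
tool_pos: [0.5297, -0.1002, 0.0256]
orientation: [0.061, 3.14, -0.0]
force: [-1.2, 0.9, 5.1]
opening: 0.0439
```

Run:
```python
from meas import *
go(.4683,-.3577,.1,171)
```

```text
t 21.8 pos [ 0.5297 -0.1002  0.0256] yaw 177.77 tilt 0.04 open 0.0439 F [-1.2  0.9  5.1] q6 [-0.28  0.17  1.84 -0.    1.13 -1.81]
 tool shift mm [  51.3 -259.7  -74.3]
 az for yaw: 0.118
```

Request:
step_arm(
  targets=[
    {"tx": 0,"ty": 0,"tz": -10,"ax": 0,"ay": 0,"az": 0,"grip": 160},
    {"tx": 0,"ty": 0,"tz": -20,"ax": 0,"ay": 0,"az": 0,"grip": 160},
    {"tx": 0,"ty": 0,"tz": -25,"ax": 0,"ay": 0,"az": 0,"grip": 160},
    {"tx": 0,"ty": 0,"tz": -20,"ax": 0,"ay": 0,"az": 0,"grip": 160},
    {"tx": 3,"ty": -15,"tz": 0,"ax": 0,"ay": 0,"az": 0,"grip": 160},
    {"tx": 6,"ty": -30,"tz": 0,"ax": 0,"ay": 0,"az": 0,"grip": 160},
    {"tx": 6,"ty": -30,"tz": 0,"ax": 0,"ay": 0,"az": 0,"grip": 160},
    {"tx": 6,"ty": -30,"tz": 0,"ax": 0,"ay": 0,"az": 0,"grip": 160},
    {"tx": 6,"ty": -30,"tz": 0,"ax": 0,"ay": 0,"az": 0,"grip": 160},
    {"tx": 6,"ty": -30,"tz": 0,"ax": 0,"ay": 0,"az": 0,"grip": 160},
    {"tx": 6,"ty": -30,"tz": 0,"ax": 0,"ay": 0,"az": 0,"grip": 160},
    {"tx": 6,"ty": -30,"tz": 0,"ax": 0,"ay": 0,"az": 0,"grip": 160},
    {"tx": 4,"ty": -22,"tz": 0,"ax": 0,"ay": 0,"az": 0,"grip": 160},
    {"tx": 2,"ty": -12,"tz": 0,"ax": 0,"ay": 0,"az": 0.06,"grip": 160},
    {"tx": 0,"ty": 0,"tz": 0,"ax": 0,"ay": 0,"az": 0.058,"grip": 160},
    {"tx": 0,"ty": 0,"tz": 0,"ax": 0,"ay": 0,"az": 0,"grip": 160},
    {"tx": 0,"ty": 0,"tz": 0,"ax": 0,"ay": 0,"az": 0,"grip": 160},
  ],
)

```text
t: 23.5
tool_pos: [0.4674, -0.3568, 0.0991]
orientation: [-0.244, -3.131, -0.002]
force: [-0.1, -0.2, -3.4]
opening: 0.044
```

```bash
python3 w.py w13
python3 - <<'E'
from meas import *
go(.4683,-.3577,.0265,171)
E
```

```text
t 23.6 pos [ 0.4677 -0.3567  0.0993] yaw 171.11 tilt 0.08 open 0.0439 F [ 0.1 -0.1 -2.2] q6 [-0.74  0.2   1.66 -0.    1.28 -2.15]
 tool shift mm [-0.8 -1.  72.8]
 az for yaw: 0.002
```

View pics/w13.png

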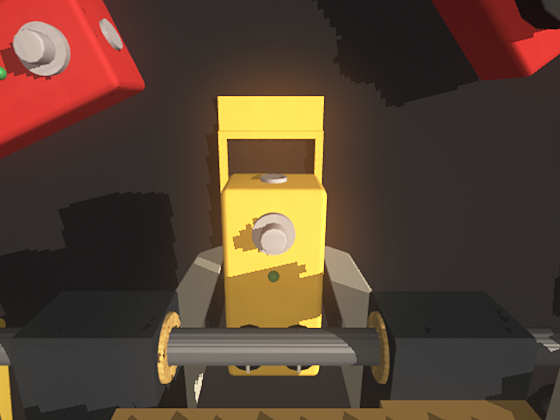

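Request:
step_arm(
  targets=[
    {"tx": -1,"ty": -1.5,"tz": 15,"ax": 0,"ay": 0,"az": 0,"grip": 160},
    {"tx": 0,"ty": 0,"tz": 20,"ax": 0,"ay": 0,"az": 0,"grip": 160},
    {"tx": 0,"ty": 0,"tz": 15,"ax": 0,"ay": 0,"az": 0,"grip": 160},
    {"tx": 0,"ty": 0,"tz": 10,"ax": 0,"ay": 0,"az": 0,"grip": 160},
    {"tx": 0,"ty": 0,"tz": 5,"ax": 0,"ay": 0,"az": 0,"grip": 160},
    {"tx": 0,"ty": 0,"tz": 2,"ax": 0,"ay": 0,"az": 0,"grip": 160},
    {"tx": 0,"ty": 0,"tz": 2,"ax": 0,"ay": 0,"az": 0,"grip": 160},
    {"tx": 0,"ty": 0,"tz": 0,"ax": 0,"ay": 0,"az": 0,"grip": 160},
    {"tx": 0,"ty": 0,"tz": 0,"ax": 0,"ay": 0,"az": 0,"grip": 160},
  ],
)

```text
t: 24.45
tool_pos: [0.4695, -0.3589, 0.0318]
orientation: [0.246, 3.131, -0.001]
force: [0.8, -0.3, -3.4]
opening: 0.0437
```

Request:
step_arm(
  targets=[
    {"tx": 0.5,"ty": 0,"tz": 2,"ax": 0,"ay": 0,"az": 0,"grip": 160},
    {"tx": 0,"ty": 0,"tz": 1,"ax": 0,"ay": 0,"az": 0,"grip": 160},
    {"tx": 0,"ty": 0,"tz": 1,"ax": 0,"ay": 0,"az": 0,"grip": 160},
    {"tx": 0,"ty": 0,"tz": 1,"ax": 0,"ay": 0,"az": 0,"grip": 160},
    {"tx": 0,"ty": 0,"tz": 1,"ax": 0,"ay": 0,"az": 0,"grip": 160},
    {"tx": 0,"ty": 0,"tz": 0,"ax": 0,"ay": 0,"az": 0,"grip": 160},
  ],
)

```text
t: 25.05
tool_pos: [0.4687, -0.3585, 0.0257]
orientation: [-0.246, -3.132, 0.0]
force: [-1.9, 1.9, 3.6]
opening: 0.044
```

Request:
step_arm(
  targets=[
    {"tx": 0,"ty": 0,"tz": 0,"ax": 0,"ay": 0,"az": 0,"grip": 110},
    {"tx": 0,"ty": 0,"tz": 0,"ax": 0,"ay": 0,"az": 0,"grip": 60},
    {"tx": 0,"ty": 0,"tz": 0,"ax": 0,"ay": 0,"az": 0,"grip": 60},
    {"tx": 0,"ty": 0,"tz": 0,"ax": 0,"ay": 0,"az": 0,"grip": 60},
    {"tx": 0,"ty": 0,"tz": 0,"ax": 0,"ay": 0,"az": 0,"grip": 60},
    {"tx": 0,"ty": 0,"tz": -20,"ax": 0,"ay": 0,"az": 0,"grip": 60},
    {"tx": 0,"ty": 0,"tz": -40,"ax": 0,"ay": 0,"az": 0,"grip": 60},
    {"tx": 0,"ty": 0,"tz": -40,"ax": 0,"ay": 0,"az": 0,"grip": 60},
    {"tx": 0,"ty": 0,"tz": -40,"ax": 0,"ay": 0,"az": 0,"grip": 60},
    {"tx": 0,"ty": 0,"tz": -40,"ax": 0,"ay": 0,"az": 0,"grip": 60},
    {"tx": 0,"ty": 0,"tz": -40,"ax": 0,"ay": 0,"az": 0,"grip": 60},
    {"tx": 0,"ty": 0,"tz": 0,"ax": 0,"ay": 0,"az": 0,"grip": 60},
    {"tx": 0,"ty": 0,"tz": 0,"ax": 0,"ay": 0,"az": 0,"grip": 60},
  ],
)

```text
t: 26.35
tool_pos: [0.4692, -0.359, 0.2466]
orientation: [0.246, 3.13, -0.003]
force: [-0.5, -0.5, 0.1]
opening: 0.0712
```

```bash
python3 w.py w14
python3 - <<'E'
from meas import *
go(.5285,.3405,.245,17.3)
E
```

```text
t 26.4 pos [ 0.4685 -0.3584  0.2446] yaw 171.02 tilt 0.02 open 0.0713 F [-1.6 -0.1 -1.4] q6 [-0.74  0.1   1.5   0.    1.54 -2.15]
 tool shift mm [ 4.990e+01  6.997e+02 -3.000e-01]
 az for yaw: -0.459
```

View pics/w14.png

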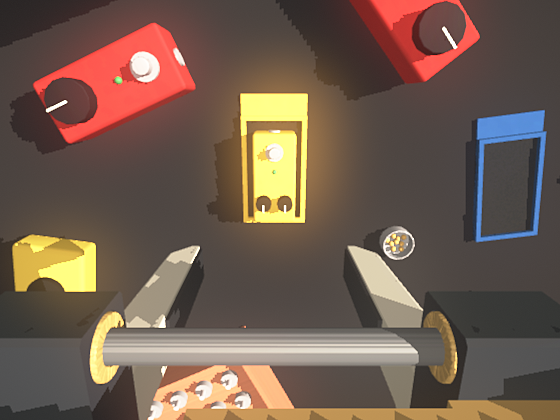

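Request:
step_arm(
  targets=[
    {"tx": 2,"ty": 20,"tz": 0,"ax": 0,"ay": 0,"az": 0,"grip": 60},
    {"tx": 3,"ty": 36,"tz": 0,"ax": 0,"ay": 0,"az": 0,"grip": 60},
    {"tx": 3,"ty": 36,"tz": 0,"ax": 0,"ay": 0,"az": 0,"grip": 60},
    {"tx": 3,"ty": 36,"tz": 0,"ax": 0,"ay": 0,"az": 0,"grip": 60},
    {"tx": 3,"ty": 36,"tz": 0,"ax": 0,"ay": 0,"az": 0,"grip": 60},
    {"tx": 3,"ty": 36,"tz": 0,"ax": 0,"ay": 0,"az": 0,"grip": 60},
    {"tx": 3,"ty": 36,"tz": 0,"ax": 0,"ay": 0,"az": 0,"grip": 60},
    {"tx": 3,"ty": 36,"tz": 0,"ax": 0,"ay": 0,"az": 0,"grip": 60},
    {"tx": 3,"ty": 36,"tz": 0,"ax": 0,"ay": 0,"az": 0,"grip": 60},
    {"tx": 3,"ty": 36,"tz": 0,"ax": 0,"ay": 0,"az": 0,"grip": 60},
    {"tx": 3,"ty": 36,"tz": 0,"ax": 0,"ay": 0,"az": 0,"grip": 60},
    {"tx": 3,"ty": 36,"tz": 0,"ax": 0,"ay": 0,"az": 0,"grip": 60},
    {"tx": 3,"ty": 36,"tz": 0,"ax": 0,"ay": 0,"az": 0,"grip": 60},
    {"tx": 3,"ty": 36,"tz": 0,"ax": 0,"ay": 0,"az": 0,"grip": 60},
    {"tx": 3,"ty": 36,"tz": 0,"ax": 0,"ay": 0,"az": 0,"grip": 60},
    {"tx": 3,"ty": 36,"tz": 0,"ax": 0,"ay": 0,"az": 0,"grip": 60},
    {"tx": 3,"ty": 36,"tz": 0,"ax": 0,"ay": 0,"az": 0,"grip": 60},
    {"tx": 0,"ty": 36,"tz": 0,"ax": 0,"ay": 0,"az": 0,"grip": 60},
    {"tx": 0,"ty": 36,"tz": 0,"ax": 0,"ay": 0,"az": 0,"grip": 60},
    {"tx": 0,"ty": 32,"tz": 0,"ax": 0,"ay": 0,"az": 0,"grip": 60},
  ],
)

```text
t: 28.4
tool_pos: [0.5274, 0.342, 0.2422]
orientation: [-0.245, -3.128, 0.003]
force: [1.0, 0.6, -0.4]
opening: 0.071
```

Request:
step_arm(
  targets=[
    {"tx": 0,"ty": 0,"tz": 0,"ax": 0,"ay": 0,"az": -0.12,"grip": 60},
    {"tx": 0,"ty": 0,"tz": 0,"ax": 0,"ay": 0,"az": -0.12,"grip": 60},
    {"tx": 0,"ty": 0,"tz": 0,"ax": 0,"ay": 0,"az": -0.12,"grip": 60},
    {"tx": 0,"ty": 0,"tz": 0,"ax": 0,"ay": 0,"az": -0.1,"grip": 60},
    {"tx": 0,"ty": 0,"tz": 0,"ax": 0,"ay": 0,"az": 0,"grip": 60},
    {"tx": 0,"ty": 0,"tz": 0,"ax": 0,"ay": 0,"az": 0,"grip": 60},
  ],
)

```text
t: 29.0
tool_pos: [0.5279, 0.3403, 0.2433]
orientation: [0.469, -3.104, 0.002]
force: [1.0, -0.0, 0.1]
opening: 0.0714
```

```bash
python3 w.py w15
python3 - <<'E'
from meas import *
go(.5285,.3405,.0265,17.3)
c=pickle.load(open("w14.pkl","rb"))
comp(c,"blue",.008,(510,125),"tray blue")
c=pickle.load(open("w15.pkl","rb"))
comp(c,"blue",.037,(285,180),"pedal blue")
E
```

```text
t 29.1 pos [0.528  0.3404 0.2437] yaw -162.79 tilt 0.13 open 0.071 F [-0.1  0.2 -0.5] q6 [ 0.49  0.2   1.39 -0.    1.55 -1.38]
 tool shift mm [ -0.9   0.  217.2]
 az for yaw: -0.002
tray blue poly px [[544, 110], [537, 233], [476, 241], [477, 119]] bbox [ 474  110   72  132 3536]
    ctr [ 517.9 -103.1] size [ 73.8 142.2] ang 178.5
pedal blue poly px [[280, 185]] bbox [279 184   2   2   2]
    ctr [531.1 348.7] size [0.  1.5] ang 61.6
```

View pics/w15.png

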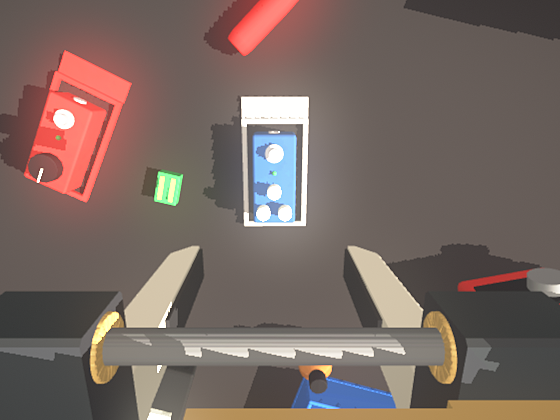

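Request:
step_arm(
  targets=[
    {"tx": -1,"ty": 0.5,"tz": 20,"ax": 0,"ay": 0,"az": 0,"grip": 60},
    {"tx": 0,"ty": 0,"tz": 30,"ax": 0,"ay": 0,"az": 0,"grip": 60},
    {"tx": 0,"ty": 0,"tz": 30,"ax": 0,"ay": 0,"az": 0,"grip": 60},
    {"tx": 0,"ty": 0,"tz": 30,"ax": 0,"ay": 0,"az": 0,"grip": 60},
    {"tx": 0,"ty": 0,"tz": 30,"ax": 0,"ay": 0,"az": 0,"grip": 60},
    {"tx": 0,"ty": 0,"tz": 25,"ax": 0,"ay": 0,"az": 0,"grip": 60},
    {"tx": 0,"ty": 0,"tz": 10,"ax": 0,"ay": 0,"az": 0,"grip": 60},
    {"tx": 0,"ty": 0,"tz": 0,"ax": 0,"ay": 0,"az": 0,"grip": 60},
    {"tx": 0,"ty": 0,"tz": 0,"ax": 0,"ay": 0,"az": 0,"grip": 60},
  ],
)

```text
t: 29.95
tool_pos: [0.5299, 0.3418, 0.0713]
orientation: [-0.473, 3.105, 0.001]
force: [0.6, -0.8, 0.6]
opening: 0.0712
```

```bash
python3 w.py w16
python3 - <<'E'
from meas import *
go(.5292,.3413,.0272,17.3)
E
```

```text
t 30.0 pos [0.5304 0.3421 0.072 ] yaw -162.66 tilt 0.15 open 0.0714 F [0.5 0.8 1.3] q6 [ 0.49  0.34  1.55 -0.    1.25 -1.38]
 tool shift mm [ 1.5 -0.4 44.8]
 az for yaw: 0.001
```

View pics/w16.png

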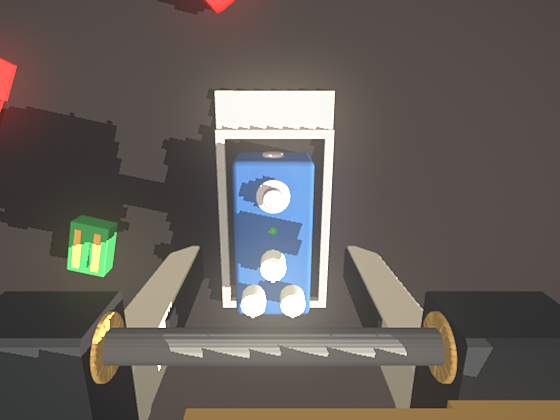

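Request:
step_arm(
  targets=[
    {"tx": 1,"ty": 0,"tz": 20,"ax": 0,"ay": 0,"az": 0,"grip": 60},
    {"tx": 0,"ty": 0,"tz": 15,"ax": 0,"ay": 0,"az": 0,"grip": 60},
    {"tx": 0,"ty": 0,"tz": 8,"ax": 0,"ay": 0,"az": 0,"grip": 60},
    {"tx": 0,"ty": 0,"tz": 2,"ax": 0,"ay": 0,"az": 0,"grip": 60},
    {"tx": 0,"ty": 0,"tz": 0,"ax": 0,"ay": 0,"az": 0,"grip": 60},
    {"tx": 0,"ty": 0,"tz": 0,"ax": 0,"ay": 0,"az": 0,"grip": 100},
    {"tx": 0,"ty": 0,"tz": 0,"ax": 0,"ay": 0,"az": 0,"grip": 160},
    {"tx": 0,"ty": 0,"tz": 0,"ax": 0,"ay": 0,"az": 0,"grip": 160},
    {"tx": 0,"ty": 0,"tz": 0,"ax": 0,"ay": 0,"az": 0,"grip": 160},
    {"tx": 0,"ty": 0,"tz": 0,"ax": 0,"ay": 0,"az": 0,"grip": 160},
    {"tx": 0,"ty": 0,"tz": 0,"ax": 0,"ay": 0,"az": 0,"grip": 160},
  ],
)

```text
t: 31.1
tool_pos: [0.5286, 0.3413, 0.0255]
orientation: [-0.474, 3.105, 0.0]
force: [0.3, -0.2, 3.2]
opening: 0.0437
```

Run:
```python
from meas import *
go(.5292,-.1025,.1,178.4)
```

```text
t 31.1 pos [0.5286 0.3413 0.0255] yaw -162.63 tilt 0.03 open 0.0437 F [ 0.3 -0.2  3.2] q6 [ 0.49  0.39  1.58  0.    1.17 -1.38]
 tool shift mm [ 131.9 -423.7  -74.6]
 az for yaw: 0.331
```

Request:
step_arm(
  targets=[
    {"tx": 0,"ty": 0,"tz": -10,"ax": 0,"ay": 0,"az": 0,"grip": 160},
    {"tx": 0,"ty": 0,"tz": -20,"ax": 0,"ay": 0,"az": 0,"grip": 160},
    {"tx": 0,"ty": 0,"tz": -30,"ax": 0,"ay": 0,"az": 0,"grip": 160},
    {"tx": 0,"ty": 0,"tz": -30,"ax": 0,"ay": 0,"az": 0,"grip": 160},
    {"tx": 5,"ty": -16,"tz": -20,"ax": 0,"ay": 0,"az": 0,"grip": 160},
    {"tx": 10,"ty": -32,"tz": 0,"ax": 0,"ay": 0,"az": 0,"grip": 160},
    {"tx": 10,"ty": -32,"tz": 0,"ax": 0,"ay": 0,"az": 0,"grip": 160},
    {"tx": 10,"ty": -32,"tz": 0,"ax": 0,"ay": 0,"az": 0,"grip": 160},
    {"tx": 10,"ty": -32,"tz": 0,"ax": 0,"ay": 0,"az": 0,"grip": 160},
    {"tx": 10,"ty": -32,"tz": 0,"ax": 0,"ay": 0,"az": 0,"grip": 160},
    {"tx": 10,"ty": -32,"tz": 0,"ax": 0,"ay": 0,"az": 0,"grip": 160},
    {"tx": 10,"ty": -32,"tz": 0,"ax": 0,"ay": 0,"az": 0,"grip": 160},
    {"tx": 10,"ty": -32,"tz": 0,"ax": 0,"ay": 0,"az": 0,"grip": 160},
    {"tx": 10,"ty": -32,"tz": 0,"ax": 0,"ay": 0,"az": 0,"grip": 160},
    {"tx": 10,"ty": -32,"tz": 0,"ax": 0,"ay": 0,"az": 0,"grip": 160},
    {"tx": 10,"ty": -32,"tz": 0,"ax": 0,"ay": 0,"az": 0,"grip": 160},
    {"tx": 10,"ty": -32,"tz": 0,"ax": 0,"ay": 0,"az": 0,"grip": 160},
    {"tx": 7,"ty": -24,"tz": 0,"ax": 0,"ay": 0,"az": 0,"grip": 160},
    {"tx": 0,"ty": 0,"tz": 0,"ax": 0,"ay": 0,"az": 0.1,"grip": 160},
    {"tx": 0,"ty": 0,"tz": 0,"ax": 0,"ay": 0,"az": 0.1,"grip": 160},
  ],
)

```text
t: 33.1
tool_pos: [0.5287, -0.1039, 0.1354]
orientation: [0.153, -3.138, -0.0]
force: [0.0, 1.0, -2.0]
opening: 0.0434
```

Request:
step_arm(
  targets=[
    {"tx": 0,"ty": 0,"tz": 10,"ax": 0,"ay": 0,"az": 0.1,"grip": 160},
    {"tx": 0,"ty": 0,"tz": 15,"ax": 0,"ay": 0,"az": 0.031,"grip": 160},
    {"tx": 0,"ty": 0,"tz": 10,"ax": 0,"ay": 0,"az": 0,"grip": 160},
    {"tx": 0,"ty": 0,"tz": 0,"ax": 0,"ay": 0,"az": 0,"grip": 160},
    {"tx": 0,"ty": 0,"tz": 0,"ax": 0,"ay": 0,"az": 0,"grip": 160},
  ],
)

```text
t: 33.6
tool_pos: [0.5288, -0.1028, 0.1003]
orientation: [-0.042, -3.141, -0.0]
force: [0.6, 0.1, -1.5]
opening: 0.0434
```

```bash
python3 w.py w17
python3 - <<'E'
from meas import *
go(.5292,-.1025,.0255,178.4)
E
```

```text
t 33.6 pos [ 0.5293 -0.1029  0.1007] yaw 178.45 tilt 0.03 open 0.0437 F [-0.1  0.1 -1. ] q6 [-0.29  0.07  1.8  -0.    1.27 -1.83]
 tool shift mm [ 0.1  0.4 75.2]
 az for yaw: 0.001
```

View pics/w17.png

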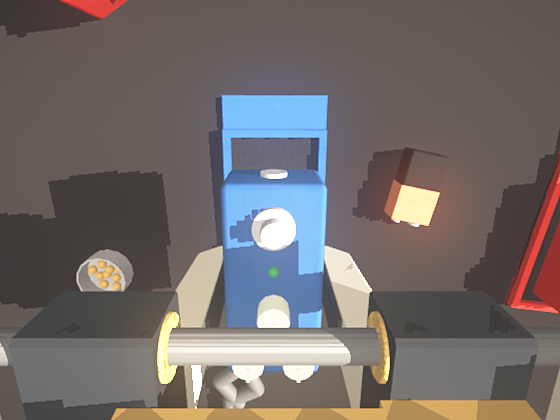

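Centred (tray 221–328, pedal 223–326). Lower.

Request:
step_arm(
  targets=[
    {"tx": 0,"ty": 0,"tz": 15,"ax": 0,"ay": 0,"az": 0,"grip": 160},
    {"tx": 0,"ty": 0,"tz": 20,"ax": 0,"ay": 0,"az": 0,"grip": 160},
    {"tx": 0,"ty": 0,"tz": 15,"ax": 0,"ay": 0,"az": 0,"grip": 160},
    {"tx": 0,"ty": 0,"tz": 10,"ax": 0,"ay": 0,"az": 0,"grip": 160},
    {"tx": 0,"ty": 0,"tz": 5,"ax": 0,"ay": 0,"az": 0,"grip": 160},
    {"tx": 0,"ty": 0,"tz": 3,"ax": 0,"ay": 0,"az": 0,"grip": 160},
    {"tx": 0.5,"ty": 0,"tz": 2,"ax": 0,"ay": 0,"az": 0,"grip": 160},
    {"tx": 0,"ty": 0,"tz": 0,"ax": 0,"ay": 0,"az": 0,"grip": 160},
    {"tx": 0,"ty": 0,"tz": 0,"ax": 0,"ay": 0,"az": 0,"grip": 160},
  ],
)

```text
t: 34.55
tool_pos: [0.529, -0.103, 0.0307]
orientation: [0.044, 3.14, -0.0]
force: [-0.0, -0.1, -1.7]
opening: 0.0437
```

Request:
step_arm(
  targets=[
    {"tx": 0,"ty": 0,"tz": 1.5,"ax": 0,"ay": 0,"az": 0,"grip": 160},
    {"tx": 0,"ty": 0,"tz": 1,"ax": 0,"ay": 0,"az": 0,"grip": 160},
    {"tx": 0,"ty": 0,"tz": 1,"ax": 0,"ay": 0,"az": 0,"grip": 160},
    {"tx": 0,"ty": 0,"tz": 0,"ax": 0,"ay": 0,"az": 0,"grip": 160},
    {"tx": 0,"ty": 0,"tz": 0,"ax": 0,"ay": 0,"az": 0,"grip": 160},
  ],
)

```text
t: 35.05
tool_pos: [0.5285, -0.1028, 0.0266]
orientation: [-0.044, -3.141, 0.0]
force: [-0.5, -0.8, -2.6]
opening: 0.0437
```

Request:
step_arm(
  targets=[
    {"tx": 0,"ty": 0,"tz": 1,"ax": 0,"ay": 0,"az": 0,"grip": 160},
    {"tx": 0,"ty": 0,"tz": 0.5,"ax": 0,"ay": 0,"az": 0,"grip": 160},
    {"tx": 0,"ty": 0,"tz": 0,"ax": 0,"ay": 0,"az": 0,"grip": 160},
    {"tx": 0,"ty": 0,"tz": 0,"ax": 0,"ay": 0,"az": 0,"grip": 160},
  ],
)

```text
t: 35.45
tool_pos: [0.5286, -0.1029, 0.0255]
orientation: [0.044, 3.141, -0.0]
force: [-2.3, -0.1, 3.8]
opening: 0.0435
```

Request:
step_arm(
  targets=[
    {"tx": 0,"ty": 0,"tz": 0,"ax": 0,"ay": 0,"az": 0,"grip": 110},
    {"tx": 0,"ty": 0,"tz": 0,"ax": 0,"ay": 0,"az": 0,"grip": 60},
    {"tx": 0,"ty": 0,"tz": 0,"ax": 0,"ay": 0,"az": 0,"grip": 60},
    {"tx": 0,"ty": 0,"tz": 0,"ax": 0,"ay": 0,"az": 0,"grip": 60},
    {"tx": 0,"ty": 0,"tz": 0,"ax": 0,"ay": 0,"az": 0,"grip": 60},
    {"tx": 0,"ty": 0,"tz": -20,"ax": 0,"ay": 0,"az": 0,"grip": 60},
    {"tx": 0,"ty": 0,"tz": -40,"ax": 0,"ay": 0,"az": 0,"grip": 60},
    {"tx": 0,"ty": 0,"tz": -40,"ax": 0,"ay": 0,"az": 0,"grip": 60},
    {"tx": 0,"ty": 0,"tz": -40,"ax": 0,"ay": 0,"az": 0,"grip": 60},
    {"tx": 0,"ty": 0,"tz": -40,"ax": 0,"ay": 0,"az": 0,"grip": 60},
    {"tx": 0,"ty": 0,"tz": -40,"ax": 0,"ay": 0,"az": 0,"grip": 60},
    {"tx": 0,"ty": 0,"tz": 0,"ax": 0,"ay": 0,"az": 0,"grip": 60},
    {"tx": 0,"ty": 0,"tz": 0,"ax": 0,"ay": 0,"az": 0,"grip": 60},
  ],
)

```text
t: 36.75
tool_pos: [0.5292, -0.1031, 0.2464]
orientation: [0.044, 3.139, -0.001]
force: [-0.1, 0.5, -0.9]
opening: 0.071
```

```bash
python3 w.py w18
python3 - <<'E'
from meas import *
from plant import robot
for n in("scene","side"):
    cv2.imwrite(f"pics/{n}9.png",robot.read_camera(n)["frame"])
a,b=cv2.imread("pics/w18.png"),cv2.imread("pics/side9.png")
cv2.imwrite("pics/end.png",cv2.resize(np.vstack([a,b]),None,fx=.7,fy=.7))
w=[pickle.load(open(f"{n}.pkl","rb")) for n in("w10","w14","w18")]
comp(w[0],"red",.037,(265,180),"red (merged w tray)")
comp(w[1],"yellow",.037,(265,180),"yellow")
comp(w[2],"blue",.037,(265,180),"blue")
for n,u in (("green",None),): pass
go(.5,0,.3)
E
```

```text
red (merged w tray) poly px [[305, 94], [302, 222], [241, 222], [238, 94]] bbox [ 238   94   68  129 6491]
    ctr [540.5 126.6] size [ 65.9 129.9] ang 170.8
yellow poly px [[307, 94], [304, 222], [244, 222], [240, 94]] bbox [ 240   94   68  129 6125]
    ctr [ 452.7 -355.2] size [ 65.6 130. ] ang 171.1
blue poly px [[307, 95], [304, 222], [244, 222], [241, 95]] bbox [ 241   95   67  128 5542]
    ctr [ 513.  -100.8] size [ 65.3 129. ] ang 178.4
t 36.9 pos [ 0.5276 -0.1026  0.2431] yaw 178.4 tilt 0.18 open 0.0712 F [ 0.3 -0.4 -0.4] q6 [-0.29 -0.04  1.64 -0.    1.54 -1.83]
 tool shift mm [ 30.6 101.8 -56.7]
```

View pics/end.png

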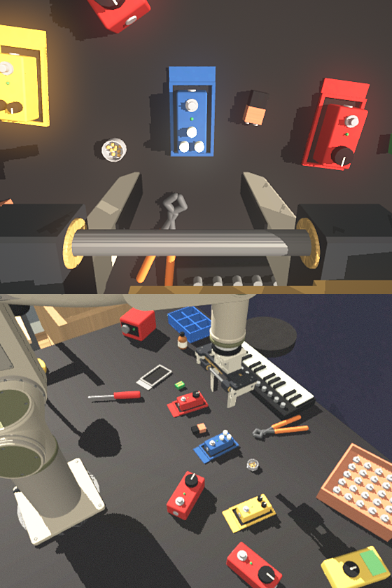

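View pics/scene9.png

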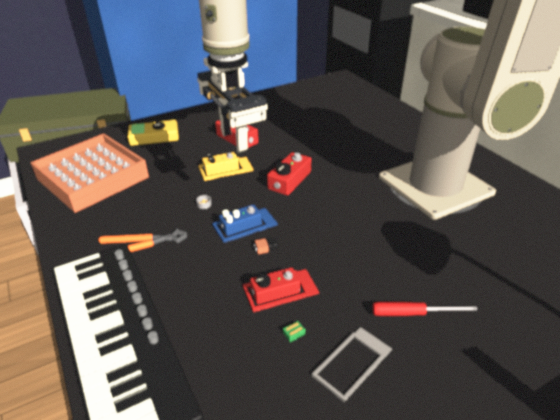

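```bash
python3 -c "
from plant import robot
print(robot.close_job())"
```

```text
the job is handed in; nothing more can be done
None
```

All three pedals are in the trays of their own colour and the job is handed in, at about 37 s on the robot clock. I parked blue in the grey tray, moved red from the yellow tray to the red one, then yellow from the blue tray to the yellow one. Last, I took blue from grey to the blue tray. Of the three red pedals, I took the one in the yellow tray: it measured 93 mm long, while the look-alike I measured came to about 142 mm.

**Last checks:**
- **Placing:** each pedal met the tray floor under light force (4–9 N) before release, with the tool within about 1 mm of the measured tray centre.
- **Pictures:** the last views show each pedal inside its own rim and the grey tray empty. The battery, tin and terminal block are at the same pixels as at the start, and the arm is raised clear.
- **Check that failed:** my final colour masks merged each pedal with its same-coloured tray. They gave no separate pedal position, so the final placing rests on the pictures and the tool positions at release.

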